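# Swing out, load, close and start the reagent pack rack of a bench mixer

### The job

The pack rack of the bench mixer stands closed under the bent hold-down bar. Keep its corner post in the cup and push the opposite corner round, a quarter turn anticlockwise seen from above, until the rack lies flat against the left length of fence; there load every reagent pack that stands on the bench, one to a bay, pressing each right down until the bay's sprung latch snaps back over its shoulder. Then push the loaded rack back round the same corner until it lies flat against the right length of fence, under the bar, and after that press the mixer's start button fully down and let go; leave the timer, the beaker and the roll of tape where they are.

Things in the scene. Friction and masses are not known exactly. Their poses are not given: they have to be found in the camera images.
- mixer: bench mixer, fixed: low white housing under an aluminium platform 240 (x) x 325 (y) mm whose top is 46 mm above the bench; the platform reaches x -42 to +198, y -197 to +127 mm. Origin: on the bench under the middle of the pivot cup; x points away from the robot, y to its left (within 0.2 rad), z up
- fence_right (a point): foot of the right length of steel fence, 22 mm tall, at the middle of its face toward the rack; the face is at mixer x = -10 mm, from y -176 to -22 mm. The closed rack lies against it
- fence_left (a point): the same of the left length, mixer x = -10 mm, from y +22 to +122 mm. The swung-out rack lies against it
- bar (a point): middle of the cross piece of the hold-down bar, a fixed bent steel rod 10 mm thick: uprights at mixer x -27, y -33 and -127 mm; at 87 to 97 mm above the platform two arms run from them to x = +45, joined by the cross piece. It hangs only over the closed (right) position, 5 mm above packs that are fully home, so no pack can go in or out there
- start (a joint): black start button, 28 mm across, on the white control pod at the left of the mixer, m: 0 = out, 0.006 = fully down, sprung, about 5 N to press down
- start_top (a point): middle of the top of the start button, 58 mm above the bench, the button moves straight down
- cup (a point): middle of the pivot cup, at platform height: a steel horseshoe 30 mm tall and 21.4 mm wide inside, with a narrower mouth toward +x of the mixer; it keeps the corner post of the rack from leaving sideways and lets it turn
- rack: loose grey rack, 0.6 to 0.9 kg empty, on the platform. Origin: middle of its underside; y along its long side. Closed: axes parallel to the mixer's, its middle at mixer (58, -80) mm. Swung out: turned +90 degrees (anticlockwise from above), its middle at mixer (80, 58) mm. In both two posts touch the fence. It slides with 3 to 12 N at the far corner, pushed 30 to 50 mm up it does not tip
- rack_top (a point): middle of the rack at the height of its walls, 45 mm above its underside. Tub 90 (x) x 140 (y) mm; wall and divider tops are ridges that rise to 49 to 53 mm and guide a pack in. Round corner posts 20 mm thick and 58 mm tall at rack x = +-58, y = +-80 mm stand out from the corners on thin webs; the one at (-58, +80) is in the cup
- post (a point): foot of the rack's corner post that stands in the cup
- push_corner (a point): foot of the diagonally facing corner post, rack frame (+58, -80) mm: push this post toward the rack's +y to swing out, toward its -x to close
- bay_0 (a point): middle of the floor of bay 0 (rack y = -46 mm), 4 mm above the rack's underside; the bay is 74 mm (rack x) by 31 mm (rack y), open upward; a pack goes in with its x axis along the rack's x, either way round
- bay_1 (a point): middle of the floor of bay 1 (rack y = 0), 4 mm above the rack's underside; the bay is 74 mm (rack x) by 31 mm (rack y), open upward; a pack goes in with its x axis along the rack's x, either way round
- bay_2 (a point): middle of the floor of bay 2 (rack y = +46 mm), 4 mm above the rack's underside; the bay is 74 mm (rack x) by 31 mm (rack y), open upward; a pack goes in with its x axis along the rack's x, either way round
- latch_0 (a joint): steel spring latch of bay 0 at the bay's -x end, m: 0 = closed, up to 0.010 pushed outward (rack -x). Its nose, 20 mm wide, sticks 7 mm into the bay, 56 to 70 mm above the rack's underside, steep slope above and flat below, plate up to 74 mm: the pack lower edge presses it outward (3 to 6 N downward); it springs back over the shoulder of a pack that is home
- latch_1 (a joint): steel spring latch of bay 1 at the bay's -x end, m: 0 = closed, up to 0.010 pushed outward (rack -x). Its nose, 20 mm wide, sticks 7 mm into the bay, 56 to 70 mm above the rack's underside, steep slope above and flat below, plate up to 74 mm: the pack lower edge presses it outward (3 to 6 N downward); it springs back over the shoulder of a pack that is home
- latch_2 (a joint): steel spring latch of bay 2 at the bay's -x end, m: 0 = closed, up to 0.010 pushed outward (rack -x). Its nose, 20 mm wide, sticks 7 mm into the bay, 56 to 70 mm above the rack's underside, steep slope above and flat below, plate up to 74 mm: the pack lower edge presses it outward (3 to 6 N downward); it springs back over the shoulder of a pack that is home
- pack_1: white plastic reagent pack, 0.14 kg, standing on the bench (two or three of the three are there). Origin: middle of its underside. Body 70 (x) x 28 (y) x 50 mm tall; on top a grip tab 40 (x) x 12 (y) mm from 50 to 78 mm height; the shoulders are the body's top beside the tab. All packs are alike. When home its underside is on the bay's floor
- pack_2: white plastic reagent pack, 0.14 kg, standing on the bench (two or three of the three are there). Origin: middle of its underside. Body 70 (x) x 28 (y) x 50 mm tall; on top a grip tab 40 (x) x 12 (y) mm from 50 to 78 mm height; the shoulders are the body's top beside the tab. All packs are alike. When home its underside is on the bay's floor
- pack_3: white plastic reagent pack, 0.14 kg, standing on the bench (two or three of the three are there). Origin: middle of its underside. Body 70 (x) x 28 (y) x 50 mm tall; on top a grip tab 40 (x) x 12 (y) mm from 50 to 78 mm height; the shoulders are the body's top beside the tab. All packs are alike. When home its underside is on the bay's floor
- timer: small bench timer 62 x 68 x 19 mm, bystander; origin: middle of its underside
- beaker: clear beaker 54 mm across, 68 mm tall, bystander; origin: middle of its underside
- label_tape: roll of paper tape 104 mm across, 25 mm tall, lying flat, bystander; origin: middle of its underside
Not all that is in view belongs to the job. What is shaped like the pack_3 but blue, purple or yellow is not meant.

How it is judged (in metres and radians):
On the way, in this order (a step that is already met when the one before it is completed fails the run):
1. the rack is swung out a quarter turn, flat against the left length of fence, its post in the cup (angle between the x axis of rack and the y axis of mixer, either way round below 0.06 rad and horizontal distance between post and cup below 0.006 m), for 0.2 s.
2. with the rack swung out, every pack is fully home in a bay with the latch sprung back over it (all of step 1 and ((horizontal distance between pack_1 and bay_0 below 0.006 m and z of pack_1 in the frame of bay_0 below 0.003 m and angle between the x axis of pack_1 and the x axis of rack, either way round below 0.06 rad and value of joint latch_0 below 0.002 m) or (horizontal distance between pack_1 and bay_1 below 0.006 m and z of pack_1 in the frame of bay_1 below 0.003 m and angle between the x axis of pack_1 and the x axis of rack, either way round below 0.06 rad and value of joint latch_1 below 0.002 m) or (horizontal distance between pack_1 and bay_2 below 0.006 m and z of pack_1 in the frame of bay_2 below 0.003 m and angle between the x axis of pack_1 and the x axis of rack, either way round below 0.06 rad and value of joint latch_2 below 0.002 m)) and ((horizontal distance between pack_2 and bay_0 below 0.006 m and z of pack_2 in the frame of bay_0 below 0.003 m and angle between the x axis of pack_2 and the x axis of rack, either way round below 0.06 rad and value of joint latch_0 below 0.002 m) or (horizontal distance between pack_2 and bay_1 below 0.006 m and z of pack_2 in the frame of bay_1 below 0.003 m and angle between the x axis of pack_2 and the x axis of rack, either way round below 0.06 rad and value of joint latch_1 below 0.002 m) or (horizontal distance between pack_2 and bay_2 below 0.006 m and z of pack_2 in the frame of bay_2 below 0.003 m and angle between the x axis of pack_2 and the x axis of rack, either way round below 0.06 rad and value of joint latch_2 below 0.002 m)) and ((horizontal distance between pack_3 and bay_0 below 0.006 m and z of pack_3 in the frame of bay_0 below 0.003 m and angle between the x axis of pack_3 and the x axis of rack, either way round below 0.06 rad and value of joint latch_0 below 0.002 m) or (horizontal distance between pack_3 and bay_1 below 0.006 m and z of pack_3 in the frame of bay_1 below 0.003 m and angle between the x axis of pack_3 and the x axis of rack, either way round below 0.06 rad and value of joint latch_1 below 0.002 m) or (horizontal distance between pack_3 and bay_2 below 0.006 m and z of pack_3 in the frame of bay_2 below 0.003 m and angle between the x axis of pack_3 and the x axis of rack, either way round below 0.06 rad and value of joint latch_2 below 0.002 m))), for 0.3 s.
3. the loaded rack is pushed back, flat against the right length of fence under the bar, every pack still home (angle between the x axis of rack and the x axis of mixer, either way round below 0.06 rad and horizontal distance between post and cup below 0.006 m and height (world z) of rack below 0.05 m and ((horizontal distance between pack_1 and bay_0 below 0.006 m and z of pack_1 in the frame of bay_0 below 0.003 m and angle between the x axis of pack_1 and the x axis of rack, either way round below 0.06 rad and value of joint latch_0 below 0.002 m) or (horizontal distance between pack_1 and bay_1 below 0.006 m and z of pack_1 in the frame of bay_1 below 0.003 m and angle between the x axis of pack_1 and the x axis of rack, either way round below 0.06 rad and value of joint latch_1 below 0.002 m) or (horizontal distance between pack_1 and bay_2 below 0.006 m and z of pack_1 in the frame of bay_2 below 0.003 m and angle between the x axis of pack_1 and the x axis of rack, either way round below 0.06 rad and value of joint latch_2 below 0.002 m)) and ((horizontal distance between pack_2 and bay_0 below 0.006 m and z of pack_2 in the frame of bay_0 below 0.003 m and angle between the x axis of pack_2 and the x axis of rack, either way round below 0.06 rad and value of joint latch_0 below 0.002 m) or (horizontal distance between pack_2 and bay_1 below 0.006 m and z of pack_2 in the frame of bay_1 below 0.003 m and angle between the x axis of pack_2 and the x axis of rack, either way round below 0.06 rad and value of joint latch_1 below 0.002 m) or (horizontal distance between pack_2 and bay_2 below 0.006 m and z of pack_2 in the frame of bay_2 below 0.003 m and angle between the x axis of pack_2 and the x axis of rack, either way round below 0.06 rad and value of joint latch_2 below 0.002 m)) and ((horizontal distance between pack_3 and bay_0 below 0.006 m and z of pack_3 in the frame of bay_0 below 0.003 m and angle between the x axis of pack_3 and the x axis of rack, either way round below 0.06 rad and value of joint latch_0 below 0.002 m) or (horizontal distance between pack_3 and bay_1 below 0.006 m and z of pack_3 in the frame of bay_1 below 0.003 m and angle between the x axis of pack_3 and the x axis of rack, either way round below 0.06 rad and value of joint latch_1 below 0.002 m) or (horizontal distance between pack_3 and bay_2 below 0.006 m and z of pack_3 in the frame of bay_2 below 0.003 m and angle between the x axis of pack_3 and the x axis of rack, either way round below 0.06 rad and value of joint latch_2 below 0.002 m))), for 0.3 s.
4. then the start button is pressed down (value of joint start above 0.0045 m), for 0.02 s.
At the end, for the whole second after the job is handed in: Rack closed (parallel to the mixer within 0.06 rad), post within 6 mm of the cup's middle, on the platform; every pack within 6 mm of a bay's middle, its underside within 3 mm of the floor, aligned within 0.06 rad, that latch within 2 mm of closed; button out; at rest (all of step 3 and linear speed of each of rack, pack_1, pack_2, pack_3 below 0.02 m/s and value of joint start below 0.001 m); the robot touches nothing.
It fails at once if the rack's corner post leaves the cup (more than 20 mm) (horizontal distance between post and cup above 0.02 m).
It fails at once if the rack is tipped by more than 0.25 rad (angle between rack's own z axis and vertical above 0.25 rad).
It fails at once if the timer is pushed more than 30 mm away (distance of timer from where it was at the start of the episode above 0.03 m).
It fails at once if the beaker is pushed more than 30 mm away (distance of beaker from where it was at the start of the episode above 0.03 m).
It fails at once if the label tape is pushed more than 30 mm away (distance of label_tape from where it was at the start of the episode above 0.03 m).
Of pack_1, pack_2, pack_3 only 2 to 3 are there at a start; the rules pass over those that are not, and their reading is None.
At some moment in a run one of pack_1, pack_2, pack_3 may be knocked a few centimetres aside while the robot is not near it.
Once in a run the grip may slacken for a moment while it holds something.
It also fails if it takes over 208 s, if anything falls off the work surface, if the arm or the gripper's body presses on something with over 40 N, if the wrist force passes 120 N, or if a joint passes its speed limit or range.

### The arm

A 6-joint arm with a two-finger parallel gripper is mounted at the origin on a cart in front of the work surface, level with it; the furniture and walls round the work are solid. World frame = base frame: x ahead of the robot, y to its left, z up, the work surface at z = 0. Lengths are in mm, angles in rad, forces in N, time in s.
With the tool pointing down it reaches from about 300 to 850 mm from the base axis. Payload 5.4 kg.
Tool frame: the origin (TCP) lies at the very end of the fingers, on their centre line; the grasp point (between the pads) lies 19 mm behind it; z points along the fingers, y is the line along which they close (so a half turn about z gives the same grasp; the last joint's range is limited). The gripper opens to 85 mm and grips with 20 to 120 N. Pads are 22 mm wide; open, the fingers measure 114 mm over their backs; the gripper's body (76 mm by 85 mm) begins 54 mm behind the grasp point. The pads swing forward as they close: fully open they stand 13 mm farther back than shut.
Start: joints at [-1.39, 0.158, 1.597, -0, 1.386, -0.21], TCP at [219.009, -531.64, 231.299] pointing down, gripper open.
Joint ranges: [-2.91, 2.91], [-0.94, 2.29], [0.18, 2.7], [-1.29, 4.43], [0.17, 2.64], [-3, 3]. Speed limits (rad/s): [2.57, 2.57, 3.14, 3.14, 3.14, 3.14].

### API

Orientations are given as a unit quaternion [x, y, z, w].
In Python, from plant import env gives the robot as it stands.
- The arm moves only by the tool step_arm, never from a script. Its argument "increments" is a list of rows, each a list of 2 entries, a list of its own where there are three numbers: the shift along the tool's x, y, z in units of 30 mm (1.0 is 30 mm), then the turn, a rotation vector about the tool's x, y, z in units of 8 degrees (1.0 is 8 degrees). A call has 1 to 5 rows; each row is the pose to reach, as a shift and turn from the pose commanded when the call began, along the tool's axes at that moment; what a row does not reach only later rows make up. A row lasts 1/8 s, in which the tool goes at most 62.5 mm and 10.7 degrees, less where a joint would pass 70% of its speed; a pose out of reach is approached as far as the arm can. A call with a gripper value outside its range is refused whole. "fingers" is the closure, from -1 (fully open) to 1 (shut), set as the call begins (left out, the last holds). The fingers move at their own pace and stop on an object; "grip_force" is the grip in N (left out, the last holds). Time passes only in rows, so rows that repeat a pose let the fingers close. It gives the time, the measured TCP pose, the force, the opening and the grip force at its end, in the units of the state.
- env.get_state(): the state, without advancing time (a new reading comes with each control period).
- env.snapshot(name): name is "scene" or "top" or "wrist"; returns (picture, depth): 400x640x3 uint8, red, green, blue; 400x640 float32, mm along the optical axis (not along the pixel's ray), 0 where there is no reading.
- env.camera_params(name): a dict with "K" (3x3 intrinsics, pixels), "extrinsics" (4x4, takes a point from world to camera coordinates). Camera axes: x right, y down, z forward; pixel columns grow to the right and rows downward; lengths in mm; the calibration is good to about 2 mm. The wrist camera is an equidistant fisheye: a pixel r from the principal point sees the ray r / f radians off the axis. A picture is of the moment at which its call begins: read the wrist's pose just before it. camera_params takes no time and is no camera call; for the wrist camera it gives the pose at the moment of the call.
- env.sign_off(): hands the job in; it is judged then, once.
Trained networks look in the newest picture that a camera, given by its name, has taken for a name from the list of things; names that differ only in an ending like _2 or _b are one class to them, and where a whole thing is asked for, a point or a joint stands for the part that bears it (a point fixed in the world has none). Each returns a list of dicts, best first, with "score" (0 to 1); they miss things now and then, are a little off and sometimes report something else, mostly with a low value. They report only what shows in the picture. A call takes as long as a camera call. They do not tell look-alikes from the thing itself.
- env.regions_of(query, camera): "mask" (400x640 bool, what is visible of it) and "extent" ([left, top, right, bottom] as shares, 0 to 1, of the picture: columns of its width, rows of its height, round what is visible of it).
- env.place_of(query, camera): "position" ([row, column] as shares, 0 to 1, of the picture: columns of its width, rows of its height: a listed point, or the origin of a listed thing).
The state is a dict: "t": time; "joints": joint angles; "qd": joint speeds; "joint_torque": joint torques, N m; "eef_pos": TCP position; "eef_rot": TCP orientation; "ft_force": force on the tool from outside, world axes, zero at the start; "wrist_torque": the same for the moment, N m; "finger_gap": finger opening in mm; "gripper_force": force on a finger pad.
Only numpy, scipy, OpenCV 4.12 (cv2) and the standard library are available. Lean on these libraries where they do the work, as an engineer would, in place of code of your own. Each camera call takes 0.05 s, during which the arm holds its last target. There are 200 camera calls.

## Working session

There is one attempt and no reset: what is moved stays moved. The work goes in short steps, Python scripts to look and compute and a tool call to move; the robot and the scene stay as the last step left them, time stands still between calls to the robot, and variables do not carry over. Pictures are saved under pics/ and viewed, at most 14 in all, crops included, and the job is handed in when it is done.

Besides the shell and the picture viewer there is one more tool, called as name(argument=value, ...), one argument or row to a line, values as JSON. step_arm: Moves the arm, as the interface text tells. Its arguments: {"type":"object","properties":{"increments":{"type":"array","items":{"type":"array"}},"fingers":{"type":"number"},"grip_force":{"type":"number"}},"required":["increments"]}

```bash
ls; mkdir -p pics
python3 - <<'E'
from plant import env
import cv2
s=env.get_state();print(s)
for n in("scene","top"):
    im,d=env.snapshot(n);cv2.imwrite(f"pics/{n}0.png",im[:,:,::-1]);p=env.camera_params(n);print(n,p)
    for q in ["mixer","fence_right","fence_left","start_top","cup","rack","rack_top","post","push_corner","bay_0","pack_1","timer","beaker","label_tape"]:
        print(q,[(round(r["score"],2),[round(float(v)*k,1) for v,k in zip(r["position"],(400,640))]) for r in env.place_of(q,n)][:5])
E
```

```text
pics
{'t': 0.0, 'joints': array([-1.39012281e+00,  1.59058750e-01,  1.59827904e+00,  2.32584562e-05,
        1.38617834e+00, -2.10110087e-01]), 'qd': array([-0.00084642,  0.00112966,  0.00058788, -0.00185812, -0.00023064,
       -0.00137867]), 'joint_torque': array([-1.59701244e-04, -3.96007168e+01, -3.31424403e+01, -1.75825767e-04,
        8.77581595e-03,  1.22520728e-05]), 'eef_pos': array([ 218.8941779 , -531.04279997,  230.28800258]), 'eef_rot': array([ 9.80971639e-01,  1.94148701e-01,  2.55829169e-05, -9.61464476e-04]), 'ft_force': array([-0.21687594, -1.16886672, -0.46503008]), 'wrist_torque': array([0.00991136, 0.01941294, 0.0574703 ]), 'gripper_force': 0.0, 'finger_gap': 85.41395468640455}
scene {'K': array([[378.11136912,   0.        , 316.49244038],
       [  0.        , 378.11136912, 202.04268134],
       [  0.        ,   0.        ,   1.        ]]), 'extrinsics': array([[-6.66783840e-01, -7.45194322e-01, -9.20502634e-03,
         3.43468886e+02],
       [-4.58823723e-01,  4.20216116e-01, -7.82878795e-01,
         2.76581767e+02],
       [ 5.87264933e-01, -5.17787445e-01, 
[... 1400 characters left out ...]
5, [205.9, 373.6]), (0.56, [184.6, 369.0])]
fence_left [(0.63, [211.6, 332.0])]
start_top [(0.47, [205.6, 309.0]), (0.21, [187.9, 358.5])]
cup [(0.83, [204.2, 349.8]), (0.52, [186.2, 224.3]), (0.19, [169.5, 385.6])]
rack [(0.81, [191.3, 367.9]), (0.64, [209.6, 250.4])]
rack_top []
post [(0.87, [206.7, 347.6]), (0.43, [173.6, 256.7])]
push_corner [(0.6, [168.7, 386.1])]
bay_0 [(0.93, [185.1, 369.5]), (0.64, [189.2, 358.9]), (0.61, [188.6, 377.9])]
pack_1 [(0.7, [184.3, 223.8]), (0.67, [212.2, 211.8]), (0.65, [241.0, 205.5]), (0.59, [219.7, 279.1]), (0.57, [174.5, 257.4])]
timer [(0.76, [244.8, 235.6])]
beaker [(0.49, [152.5, 228.3])]
label_tape [(0.71, [204.5, 374.5]), (0.62, [250.4, 409.7])]
```

Run:
```python
import cv2
a=cv2.imread("pics/top0.png");b=cv2.imread("pics/scene0.png")
cv2.imwrite("pics/top0c.png",cv2.resize(a[120:290,190:430],None,fx=3.3,fy=3.3,interpolation=2))
cv2.imwrite("pics/scene0c.png",cv2.resize(b[120:350,180:420],None,fx=2.6,fy=2.6,interpolation=2))
```

```text
(no output)
```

View pics/top0c.png

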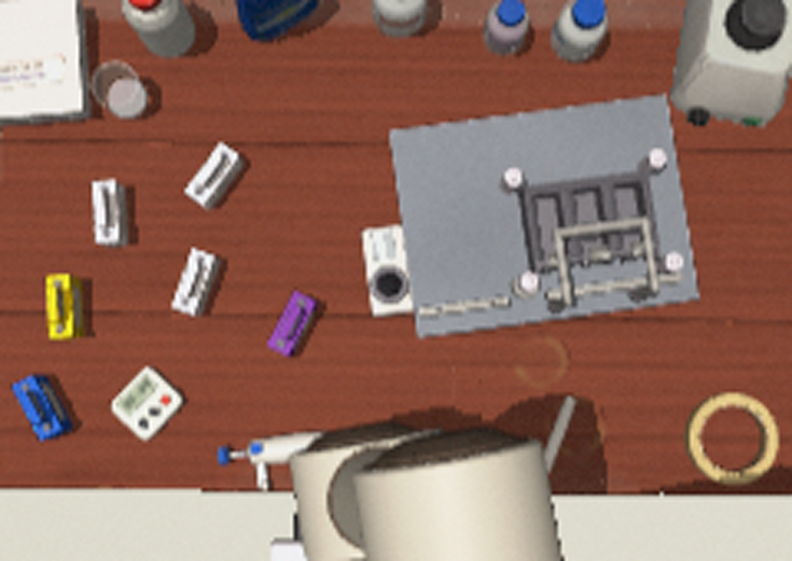

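View pics/scene0c.png

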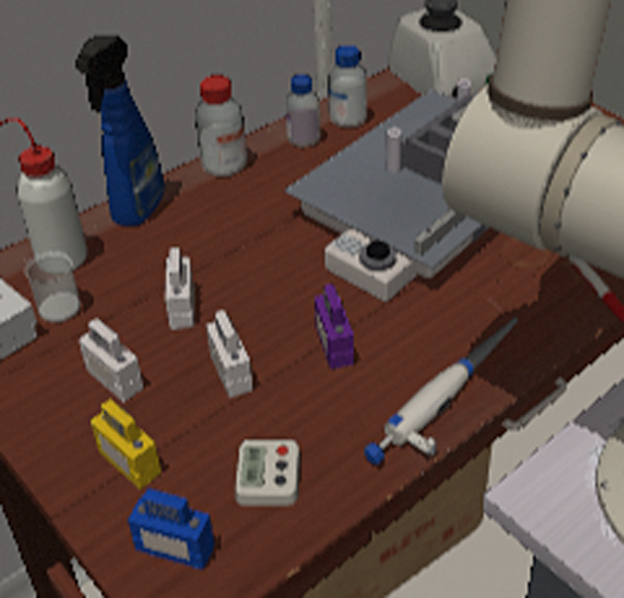

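The top crop shows three white packs at crop (108,212), (215,175) and (197,282). The platform's corners are at (390,130), (667,96), (698,298) and (418,336), and the four white posts are at (513,177), (657,158), (674,261) and (529,281). The button is at (390,283). The scene crop agrees: the blue, yellow and purple packs are look-alikes.

```bash
cat > h.py <<'E'
import numpy as np, cv2
from scipy.spatial.transform import Rotation as Rt
from plant import env
def rays(cam,uv,P=None):
    P=P or env.camera_params(cam); K=P["K"];T=P["extrinsics"]
    uv=np.atleast_2d(np.asarray(uv,float)); a=(uv-[K[0,2],K[1,2]])/[K[0,0],K[1,1]]
    if cam=="wrist":
        th=np.linalg.norm(a,axis=1,keepdims=True); s=np.where(th>1e-9,np.sin(th)/np.maximum(th,1e-9),1)
        d=np.hstack([a*s,np.cos(th)])
    else: d=np.hstack([a,np.ones((len(a),1))])
    R=T[:3,:3]; return -R.T@T[:3,3], d@R, d
def atz(cam,uv,z,P=None):
    c,w,_=rays(cam,uv,P); return c+w*((z-c[2])/w[:,2])[:,None]
def cloud(cam,dep,P=None):
    v,u=np.nonzero(dep>0); c,w,d=rays(cam,np.c_[u,v],P); return c+w*(dep[v,u]/d[:,2])[:,None],u,v
def proj(cam,X,P=None):
    P=P or env.camera_params(cam); K=P["K"];T=P["extrinsics"]; X=np.atleast_2d(X)
    p=X@T[:3,:3].T+T[:3,3]
    if cam=="wrist":
        r=np.linalg.norm(p[:,:2],axis=1,keepdims=True); a=p[:,:2]/np.maximum(r,1e-9)*np.arctan2(r,p[:,2:])
    else: a=p[:,:2]/p[:,2:]
    return a*[K[0,0],K[1,1]]+[K[0,2],K[1,2]]
def down(yaw): # tool x at world angle yaw, z down
    return Rt.from_euler("z",yaw)*Rt.from_euler("x",np.pi)
def yaw_now(s): 
    x=Rt.from_quat(s["eef_rot"]).apply([1,0,0]); return np.arctan2(x[1],x[0])
def go(p,yaw=None,p0=None,y0=None):
    """print increment from pose now (or p0,y0) to p,yaw"""
    s=env.get_state(); R0=Rt.from_quat(s["eef_rot"]) if y0 is None else down(y0)
    p0=s["eef_pos"] if p0 is None else p0
    R1=R0 if yaw is None else down(yaw)
    sh=R0.inv().apply(np.array(p)-p0)/30; rv=(R0.inv()*R1).as_rotvec()/np.radians(8)
    print("inc",[list(np.round(sh,3)),list(np.round(rv,3))],"mm",np.round(np.array(p)-p0,1))
E
python3 - <<'E'
from h import *
im,d=env.snapshot("top"); P,u,v=cloud("top",d)
xy=(P[:,0]>300)&(P[:,1]<50)&(P[:,1]>-420)
m=xy&(P[:,2]>41)&(P[:,2]<50); print("plat z",np.median(P[m,2]),cv2.minAreaRect(P[m,:2].astype(np.float32)))
np.save("cl.npy",np.c_[P,im[v,u]])
pk=[(222.7,184.2),(255.2,173),(249.7,205.5),(269,218)]
for c in pk:
    mm=(np.hypot(u-c[0],v-c[1])<18)&(P[:,2]>8)&(P[:,2]<100); 
    t=mm&(P[:,2]>60)
    r=cv2.minAreaRect(P[mm,:2].astype(np.float32)); print("pack",mm.sum(),r,"tab",t.sum(),P[t].mean(0) if t.any() else 0, P[mm,2].max())
print("bench z",np.median(P[(P[:,0]>350)&(P[:,0]<450)&(P[:,1]>0)&(P[:,1]<300),2]))
for c in [(513,177),(657,158),(674,261),(529,281)]:
    a,b=c[0]/3.3+190,c[1]/3.3+120; mm=(np.hypot(u-a,v-b)<6)&(P[:,2]>97); print("post",mm.sum(),P[mm].mean(0),atz("top",(a,b),104))
for q in ["pack_1","timer","label_tape","beaker"]:
    print(q,[(round(r["score"],2),atz("top",[[r["position"][1]*640,r["position"][0]*400]],0).round()[0,:2]) for r in env.place_of(q,"top")])
E
```

```text
plat z 46.20056034778008 ((610.84716796875, -184.77032470703125), (446.2964782714844, 468.42059326171875), 0.009128236211836338)
pack 194 ((528.2051391601562, 353.9395751953125), (94.76942443847656, 87.11951446533203), 29.78962516784668) tab 55 [524.69645547 350.15801047  75.48070917] 86.320377531958
pack 180 ((562.546875, 219.44024658203125), (58.17209243774414, 72.2213134765625), 56.40279769897461) tab 47 [568.56639319 230.99828578  76.68643068] 84.53538659257947
pack 175 ((444.4232177734375, 232.80078125), (60.67160415649414, 76.30858612060547), 72.31234741210938) tab 46 [445.44757861 248.99677348  76.24095432] 84.53300648795721
pack 160 ((394.57354736328125, 159.90504455566406), (69.73201751708984, 108.23687744140625), 15.695900917053223) tab 43 [399.49843937 137.9730368   77.17726328] 84.97107106882095
bench z 1.212744345621445
post 23 [ 559.74378526 -105.7637482   104.95228231] [[ 557.59933622 -107.5138617   104.        ]]
post 27 [ 583.08694797 -263.88718392  104.41530171] [[ 580.78183522 -266.17846244  104.        ]]
post 26 [ 468.57721548 -280.84686429  104.33523853] [[ 467.05757044 -283.45139895  104.        ]]
post 26 [ 445.22054329 -123.29767206  104.77549094] [[ 443.3753767  -125.02699969  104.        ]]
pack_1 [(0.76, array([522., 356.])), (0.67, array([305., 424.])), (0.66, array([581., 227.])), (0.65, array([438., 238.])), (0.54, array([418., 404.]))]
timer [(0.68, array([ 589., -280.])), (0.67, array([305., 298.])), (0.21, array([ 517., -165.]))]
label_tape [(0.83, array([ 283., -361.]))]
beaker [(0.5, array([669., 326.])), (0.41, array([ 539., -213.])), (0.2, array([ 458., -227.]))]
```

Run:
```python
from h import *
# rigid fit of the four post tops
A=np.array([[58,80],[58,-80],[-58,-80],[-58,80]],float); B=np.array([[559.74,-105.76],[583.09,-263.89],[468.58,-280.85],[445.22,-123.30]])
a=A-A.mean(0);b=B-B.mean(0); th=np.arctan2((a[:,0]*b[:,1]-a[:,1]*b[:,0]).sum(),(a*b).sum())
R=np.array([[np.cos(th),-np.sin(th)],[np.sin(th),np.cos(th)]]); res=b-a@R.T
piv=B.mean(0)+R@[-58,80]; pc=B.mean(0)+R@[58,-80]; print("yaw",th,"res",res.round(1).tolist(),"piv",piv,"push",pc)
yaw=np.arctan2(*(pc-piv)[::-1]); print(yaw)
go([*pc,180],yaw)
phi=np.radians(4)*np.arange(1,6); r=197.6
print(np.c_[-r*(1-np.cos(phi)),-r*np.sin(phi)]/30)
```

```text
yaw 0.14780054965507616 res [[-0.0, 0.0], [-0.2, 0.1], [0.0, 0.3], [0.2, -0.4]] piv [ 445.00881108 -122.86346573] push [ 583.30618892 -264.03653427]
-0.7956875848640578
inc [[np.float64(14.626), np.float64(-3.621), np.float64(1.709)], [np.float64(-0.0), np.float64(0.0), np.float64(8.498)]] mm [364.3 267.6 -51.3]
[[-0.01604479 -0.45946264]
 [-0.06410099 -0.91668682]
 [-0.14393447 -1.369445  ]
 [-0.2551563  -1.81553138]
 [-0.3972246  -2.25277268]]
```

step_arm(
  increments=[
    [[14.63,-3.62,1.5],[0,0,8.5]],
    [[14.63,-3.62,1.5],[0,0,8.5]],
    [[14.63,-3.62,1.5],[0,0,8.5]],
    [[14.63,-3.62,1.5],[0,0,8.5]],
    [[14.63,-3.62,1.5],[0,0,8.5]],
  ],
  fingers=-0.05,
)

```text
t: 2.38
eef_pos: [453.1, -361.2, 203.5]
eef_rot: [0.971, -0.24, 0.001, 0.001]
ft_force: [0.7, -0.2, 0.2]
finger_gap: 45.0
gripper_force: 0.0
```

Run:
```python
from h import *
go([583.3,-264,180],-0.7957)
```

```text
inc [[np.float64(2.331), np.float64(-4.889), np.float64(0.785)], [np.float64(0.004), np.float64(-0.015), np.float64(2.232)]] mm [130.2  97.2 -23.5]
```

step_arm(
  increments=[
    [[2.0,-4.2,0.6],[0,0,2.0]],
    [[2.0,-4.2,0.6],[0,0,2.0]],
    [[2.0,-4.2,0.6],[0,0,2.0]],
    [[2.0,-4.2,0.6],[0,0,2.0]],
    [[2.0,-4.2,0.6],[0,0,2.0]],
  ],
)

```text
t: 3.0
eef_pos: [562.0, -278.8, 184.9]
eef_rot: [0.929, -0.37, -0.0, 0.0]
ft_force: [-1.0, 0.2, -0.1]
finger_gap: 45.0
gripper_force: 0.0
```

Run:
```python
from h import *
go([583.3,-264,180],-0.7957)
im,d=env.snapshot("wrist");cv2.imwrite("pics/w1.png",im[:,:,::-1])
```

```text
inc [[np.float64(0.178), np.float64(-0.847), np.float64(0.164)], [np.float64(0.005), np.float64(-0.002), np.float64(0.271)]] mm [21.3 14.8 -4.9]
```

View pics/w1.png

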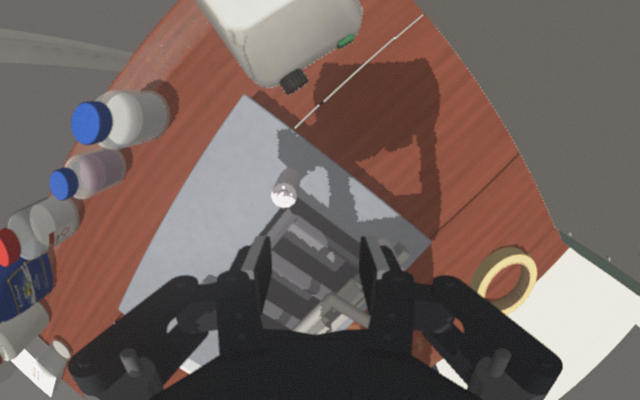

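The wrist view shows the push post at pixel (284,195), left of the finger line (column 315). That matches the 25 mm still to go along tool -y.

step_arm(
  increments=[
    [[0.18,-0.85,0.16],[0,0,0.27]],
    [[0.18,-0.85,0.16],[0,0,0.27]],
    [[0.18,-0.85,0.16],[0,0,0.27]],
    [[0.18,-0.85,0.16],[0,0,0.27]],
  ],
)

```text
t: 3.55
eef_pos: [583.7, -263.5, 180.2]
eef_rot: [0.922, -0.387, 0.0, 0.0]
ft_force: [-0.3, 0.7, -1.0]
finger_gap: 45.1
gripper_force: 0.0
```

Run:
```python
from h import *
go([583.3,-264,76],-0.7957)
P=env.camera_params("wrist");im,d=env.snapshot("wrist")
C,u,v=cloud("wrist",d,P); m=(np.hypot(C[:,0]-583,C[:,1]+264)<20)&(C[:,2]>97)&(C[:,2]<112); print(m.sum(),C[m].mean(0),np.c_[C[m].min(0),C[m].max(0)])
```

```text
inc [[np.float64(0.001), np.float64(0.019), np.float64(3.472)], [np.float64(0.001), np.float64(-0.002), np.float64(0.001)]] mm [  -0.4   -0.5 -104.2]
558 [ 584.14082081 -267.13488411  104.96492913] [[ 566.83448715  593.12037111]
 [-276.67459506 -255.45905163]
 [  97.00997527  109.66260439]]
```

Agreement within 3 mm. Descend and start the swing.

step_arm(
  increments=[
    [[0,0,1.2],[0,0,0]],
    [[0,0,2.4],[0,0,0]],
    [[0,0,3.47],[0,0,0]],
    [[0,0,3.47],[0,0,0]],
    [[0,0,3.47],[0,0,0]],
  ],
)

```text
t: 4.22
eef_pos: [585.0, -263.4, 77.4]
eef_rot: [0.922, -0.387, 0.001, 0.0]
ft_force: [-0.3, 0.3, 0.0]
finger_gap: 44.9
gripper_force: 0.0
```

step_arm(
  increments=[
    [[0,0,0],[0,0,0]],
    [[0,0,0],[0,0,0]],
  ],
  fingers=0.36,
)

```text
t: 4.47
eef_pos: [585.1, -263.2, 77.3]
eef_rot: [0.922, -0.387, 0.001, 0.0]
ft_force: [-0.1, 0.2, -0.2]
finger_gap: 27.0
gripper_force: 0.0
```

step_arm(
  increments=[
    [[-0.016,-0.46,0],[0,0,-0.5]],
    [[-0.064,-0.92,0],[0,0,-1.0]],
    [[-0.144,-1.37,0],[0,0,-1.5]],
    [[-0.255,-1.816,0],[0,0,-2.0]],
    [[-0.397,-2.253,0],[0,0,-2.5]],
  ],
)

```text
t: 5.1
eef_pos: [624.1, -207.7, 76.8]
eef_rot: [0.976, -0.22, -0.0, 0.001]
ft_force: [-3.9, -3.0, 1.9]
finger_gap: 26.9
gripper_force: 1.8
```

step_arm(
  increments=[
    [[-0.016,-0.46,0],[0,0,-0.5]],
    [[-0.064,-0.92,0],[0,0,-1.0]],
    [[-0.144,-1.37,0],[0,0,-1.5]],
    [[-0.255,-1.816,0],[0,0,-2.0]],
    [[-0.397,-2.253,0],[0,0,-2.5]],
  ],
)

```text
t: 5.72
eef_pos: [642.4, -141.3, 76.5]
eef_rot: [0.999, -0.047, -0.0, 0.001]
ft_force: [-2.6, -2.8, 0.4]
finger_gap: 27.4
gripper_force: 1.4
```

step_arm(
  increments=[
    [[-0.016,-0.46,0],[0,0,-0.5]],
    [[-0.064,-0.92,0],[0,0,-1.0]],
    [[-0.144,-1.37,0],[0,0,-1.5]],
    [[-0.255,-1.816,0],[0,0,-2.0]],
    [[-0.397,-2.253,0],[0,0,-2.5]],
  ],
)

```text
t: 6.35
eef_pos: [637.4, -72.7, 76.5]
eef_rot: [0.992, 0.127, 0.0, 0.001]
ft_force: [-1.2, -2.7, 0.1]
finger_gap: 26.8
gripper_force: 1.2
```

Run:
```python
from h import *
s=env.get_state(); d=s["eef_pos"][:2]-[445,-122.9]; print(np.hypot(*d),np.degrees(np.arctan2(d[1],d[0])),np.degrees(yaw_now(s)),s["ft_force"], s["joints"])
im,d=env.snapshot("top"); P,u,v=cloud("top",d); m=(P[:,2]>98)&(P[:,2]<110)&(P[:,0]>400)&(P[:,0]<680)&(P[:,1]>-330)&(P[:,1]<60)
import cv2
cv2.imwrite("pics/t2.png",cv2.resize(im[120:290,190:430,::-1],None,fx=3.3,fy=3.3,interpolation=2))
```

```text
198.81306371878506 14.620830593264545 14.60338908602948 [-1.17958732 -2.71939169  0.1387817 ] [-3.00974399e-01  4.77880820e-01  1.52044775e+00 -1.42657635e-03
  1.14215143e+00  1.01553715e+00]
```

View pics/t2.png

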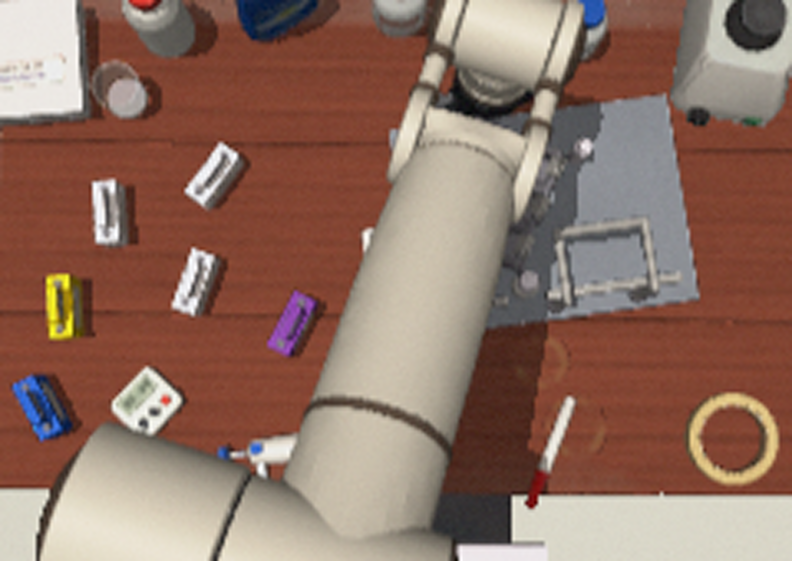

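The rack is swinging with its post in the cup, and the packs have not moved. The rack's far post is at (584,147) in the crop.

step_arm(
  increments=[
    [[-0.016,-0.46,0],[0,0,-0.5]],
    [[-0.064,-0.92,0],[0,0,-1.0]],
    [[-0.144,-1.37,0],[0,0,-1.5]],
    [[-0.255,-1.816,0],[0,0,-2.0]],
    [[-0.397,-2.253,0],[0,0,-2.5]],
  ],
)

```text
t: 7.02
eef_pos: [609.4, -10.3, 76.6]
eef_rot: [0.955, 0.297, 0.001, 0.001]
ft_force: [1.0, -2.6, -0.1]
finger_gap: 27.6
gripper_force: 1.1
```

step_arm(
  increments=[
    [[-0.004,-0.23,0],[0,0,-0.25]],
    [[-0.016,-0.46,0],[0,0,-0.5]],
    [[-0.036,-0.69,0],[0,0,-0.75]],
    [[-0.064,-0.92,0],[0,0,-1.0]],
    [[-0.064,-0.92,0],[0,0,-1.0]],
  ],
)

```text
t: 7.65
eef_pos: [591.4, 12.5, 75.9]
eef_rot: [0.932, 0.362, 0.0, -0.0]
ft_force: [1.1, -2.2, 1.6]
finger_gap: 27.4
gripper_force: 0.9
```

Run:
```python
from h import *
s=env.get_state(); d=s["eef_pos"][:2]-[445,-122.9]; print(np.hypot(*d),np.degrees(np.arctan2(d[1],d[0])),np.degrees(yaw_now(s)),s["ft_force"])
```

```text
199.4438506488525 42.76697275305463 42.50045930730453 [ 1.05950551 -2.21293097  1.60988982]
```

step_arm(
  increments=[
    [[0,-0.115,0],[0,0,-0.125]],
    [[-0.004,-0.23,0],[0,0,-0.25]],
    [[-0.009,-0.345,0],[0,0,-0.375]],
    [[-0.009,-0.345,0],[0,0,-0.375]],
    [[-0.009,-0.345,0],[0,0,-0.375]],
  ],
)

```text
t: 8.28
eef_pos: [584.1, 19.7, 75.5]
eef_rot: [0.922, 0.386, -0.0, -0.0]
ft_force: [1.7, -0.9, 1.1]
finger_gap: 27.4
gripper_force: 0.8
```

Run:
```python
from h import *
s=env.get_state(); d=s["eef_pos"][:2]-[445,-122.9]; print(np.hypot(*d),np.degrees(np.arctan2(d[1],d[0])),np.degrees(yaw_now(s)),s["ft_force"])
```

```text
199.19662797222028 45.720831203423494 45.47183828615347 [ 1.69853728 -0.91178295  1.08266841]
```

step_arm(
  increments=[
    [[0,-0.06,0],[0,0,0]],
    [[0,-0.12,0],[0,0,0]],
    [[0,-0.18,0],[0,0,0]],
    [[0,-0.18,0],[0,0,0]],
  ],
)

```text
t: 8.78
eef_pos: [583.0, 21.0, 76.6]
eef_rot: [0.922, 0.386, 0.002, 0.003]
ft_force: [8.7, -8.3, -2.1]
finger_gap: 27.2
gripper_force: 6.2
```

Run:
```python
from h import *
s=env.get_state(); d=s["eef_pos"][:2]-[445,-122.9]; print(np.hypot(*d),np.degrees(np.arctan2(d[1],d[0])),np.degrees(yaw_now(s)),s["ft_force"],s["gripper_force"])
```

```text
199.37178478188244 46.18506620346534 45.45988826278955 [ 8.65797056 -8.30313087 -2.08706229] 6.173883676528931
```

step_arm(
  increments=[
    [[0,0.1,0],[0,0,0]],
    [[0,0.1,-1.5],[0,0,0]],
    [[0,0.1,-3.0],[0,0,0]],
    [[0,0.1,-4.5],[0,0,0]],
    [[0,0.1,-5.8],[0,0,0]],
  ],
)

```text
t: 9.4
eef_pos: [581.7, 21.6, 250.6]
eef_rot: [0.922, 0.387, -0.001, -0.001]
ft_force: [0.5, 0.4, -0.4]
finger_gap: 27.4
gripper_force: 0.0
```

Run:
```python
from h import *
go([480,240,260],0.4)
```

```text
inc [[np.float64(2.813), np.float64(-7.523), np.float64(-0.297)], [np.float64(-0.015), np.float64(0.008), np.float64(2.82)]] mm [-101.7  218.4    9.4]
```

step_arm(
  increments=[
    [[2.8,-7.5,-0.3],[0,0,2.8]],
    [[2.8,-7.5,-0.3],[0,0,2.8]],
    [[2.8,-7.5,-0.3],[0,0,2.8]],
    [[2.8,-7.5,-0.3],[0,0,2.8]],
    [[2.8,-7.5,-0.3],[0,0,2.8]],
  ],
  fingers=-0.3,
)

```text
t: 10.02
eef_pos: [478.3, 241.9, 258.1]
eef_rot: [0.979, 0.203, -0.001, -0.001]
ft_force: [0.1, -0.4, -0.8]
finger_gap: 55.3
gripper_force: 0.0
```

step_arm(
  increments=[
    [[0,0,0],[0,0,0]],
    [[0,0,0],[0,0,0]],
  ],
)

```text
t: 10.28
eef_pos: [481.4, 237.5, 258.3]
eef_rot: [0.98, 0.199, -0.001, 0.0]
ft_force: [0.2, -0.1, 0.0]
finger_gap: 55.5
gripper_force: 0.0
```

Run:
```python
from h import *
s=env.get_state();print(s["eef_pos"],yaw_now(s))
P=env.camera_params("wrist");im,d=env.snapshot("wrist");cv2.imwrite("pics/w2.png",im[:,:,::-1]);np.savez("w2.npz",im=im,d=d,K=P["K"],T=P["extrinsics"])
im2,d2=env.snapshot("top");a=cv2.resize(im2[120:290,190:430,::-1],None,fx=3.3,fy=3.3,interpolation=2);cv2.imwrite("pics/t3.png",a);np.savez("t3.npz",im=im2,d=d2)
```

```text
[481.43692446 237.50823767 258.27253504] 0.40082657463214594
```

View pics/w2.png

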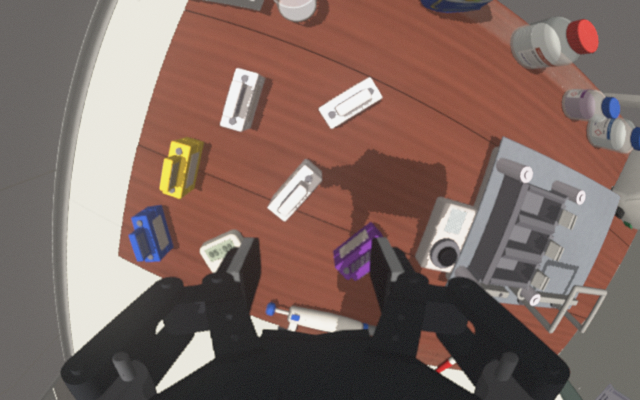

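View pics/t3.png

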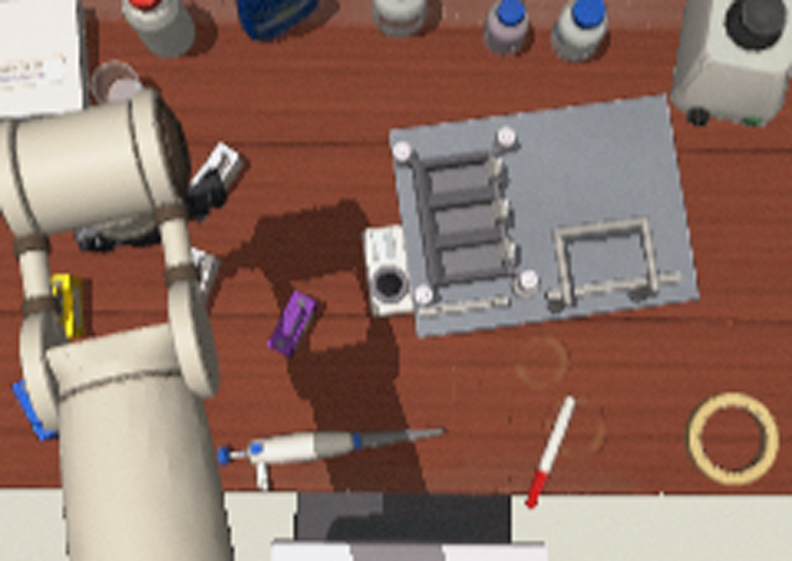

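The wrist view shows the white packs at (242,100), (351,103) and (295,190). The top view shows the rack flat along the left fence with posts at crop (401,150), (505,136), (529,281) and (424,294).

```bash
cat >> h.py <<'E'
def rect(pts):
    (c,(w,h),a)=cv2.minAreaRect(pts.astype(np.float32)); a=np.radians(a)
    if w<h: a+=np.pi/2; w,h=h,w
    return np.round(c,1),(round(w,1),round(h,1)),round((a+np.pi/2)%np.pi-np.pi/2,3)
def pack_at(C,c,r=48):
    """C: cloud; c: rough xy -> tab and shoulder rects (median-filtered by PCA)"""
    m=np.hypot(C[:,0]-c[0],C[:,1]-c[1])<r
    for n,lo,hi in(("tab",68,84),("top",42,84)):
        q=C[m&(C[:,2]>lo)&(C[:,2]<hi)][:,:2]
        if len(q)<15: print(n,"few",len(q)); continue
        e=np.linalg.eigh(np.cov((q-q.mean(0)).T))[1][:,1]; pa=np.arctan2(e[1],e[0])
        p=(q-q.mean(0))@np.array([e,[-e[1],e[0]]]).T; lo_,hi_=np.percentile(p,1,axis=0),np.percentile(p,99,axis=0); mid=(lo_+hi_)/2
        print(n,len(q),rect(q),"pca",np.round(q.mean(0)+mid@np.array([e,[-e[1],e[0]]]),1),np.round(hi_-lo_,1),round((pa+np.pi/2)%np.pi-np.pi/2,3))
E
python3 - <<'E'
from h import *
w=np.load("w2.npz");P=dict(K=w["K"],extrinsics=w["T"]);C,u,v=cloud("wrist",w["d"],P)
for c in [(242,100),(351,103),(295,190)]:
    m=(np.hypot(u-c[0],v-c[1])<25)&(C[:,2]>60)&(C[:,2]<84); c0=np.median(C[m],0);print("at",c0.round(1)); pack_at(C,c0)
t=np.load("t3.npz");C,u,v=cloud("top",t["d"])
B=[]
for c in [(401,150),(505,136),(529,281),(424,294)]:
    a,b=c[0]/3.3+190,c[1]/3.3+120; mm=(np.hypot(u-a,v-b)<6)&(C[:,2]>97)&(C[:,2]<112); B.append(C[mm,:2].mean(0))
B=np.array(B);A=np.array([[58,-80],[58,80],[-58,80],[-58,-80.]])[[0,3,2,1]]
# swung: rack +x -> mixer +y ; rack +y -> mixer -x.  far-left post=(58,-80), far-right=(-58,-80), near-right=cup(-58,80), near-left=(58,80)
A=np.array([[58,-80],[-58,-80],[-58,80],[58,80.]])
a=A-A.mean(0);b=B-B.mean(0); th=np.arctan2((a[:,0]*b[:,1]-a[:,1]*b[:,0]).sum(),(a*b).sum())
R=np.array([[np.cos(th),-np.sin(th)],[np.sin(th),np.cos(th)]]);print("rack yaw",th,"res",(b-a@R.T).round(1).tolist(),"mid",B.mean(0))
for i,y in enumerate((-46,0,46)): print("bay",i,B.mean(0)+R@[0,y])
E
```

```text
at [524.2 347.7  77.8]
tab 485 (array([523.8, 350. ]), (39.5, 14.6), np.float64(0.094)) pca [523.9 349.9] [38.3 13.7] 0.093
top 1488 (array([523.8, 349.6]), (70.9, 28.9), np.float64(0.089)) pca [523.6 349.1] [68.3 27.1] 0.099
at [568.3 231.5  78. ]
tab 478 (array([568.6, 230.8]), (40.2, 14.6), np.float64(-0.609)) pca [568.3 231.1] [39.  13.6] -0.596
top 1487 (array([568.4, 230.5]), (70.9, 29.2), np.float64(-0.617)) pca [568.4 230.8] [68.2 27.4] -0.604
at [448.8 248.6  77.8]
tab 437 (array([445.7, 248.4]), (39.8, 14.1), np.float64(-0.32)) pca [446.  248.5] [38.9 13.5] -0.314
top 1368 (array([445.2, 248.6]), (70.6, 29.5), np.float64(-0.324)) pca [445.8 248.8] [68.5 28.3] -0.353
rack yaw 1.7252466822311432 res [[-0.8, -0.5], [-0.5, 0.3], [0.4, 1.1], [0.9, -0.8]] mid [517.32375901 -53.97228548]
bay 0 [562.77618585 -46.89578253]
bay 1 [517.32375901 -53.97228548]
bay 2 [471.87133216 -61.04878844]
```

Run:
```python
from h import *
go([568.4,230.8,150],2.537)
```

```text
inc [[np.float64(2.579), np.float64(1.337), np.float64(3.614)], [np.float64(-0.006), np.float64(0.002), np.float64(-15.3)]] mm [  86.8   -6.8 -108.5]
```

step_arm(
  increments=[
    [[2.58,1.34,3.0],[0,0,-1.3]],
    [[2.58,1.34,3.0],[0,0,-2.6]],
    [[2.58,1.34,3.0],[0,0,-3.9]],
    [[2.58,1.34,3.0],[0,0,-5.2]],
    [[2.58,1.34,3.0],[0,0,-6.5]],
  ],
  fingers=0.1,
)

```text
t: 11.0
eef_pos: [568.6, 230.9, 168.2]
eef_rot: [0.792, 0.611, -0.0, -0.0]
ft_force: [0.5, -1.0, -0.9]
finger_gap: 38.2
gripper_force: 0.0
```

step_arm(
  increments=[
    [[0,0,0],[0,0,-1.3]],
    [[0,0,0],[0,0,-2.6]],
    [[0,0,0],[0,0,-3.9]],
    [[0,0,0],[0,0,-5.2]],
    [[0,0,0],[0,0,-6.5]],
  ],
)

```text
t: 11.62
eef_pos: [568.5, 231.0, 168.6]
eef_rot: [0.444, 0.896, -0.0, -0.0]
ft_force: [-0.1, -1.4, -0.5]
finger_gap: 38.4
gripper_force: 0.0
```

step_arm(
  increments=[
    [[0,0,0],[0,0,-1.2]],
    [[0,0,0],[0,0,-2.3]],
    [[0,0,0],[0,0,-2.3]],
    [[0,0,0],[0,0,-2.3]],
  ],
)

```text
t: 12.12
eef_pos: [568.3, 231.5, 168.7]
eef_rot: [0.298, 0.954, -0.0, -0.0]
ft_force: [0.1, -0.3, 0.2]
finger_gap: 38.3
gripper_force: 0.0
```

```bash
cat >> h.py <<'E'
def look(c,r=48):
    P=env.camera_params("wrist");im,d=env.snapshot("wrist"); C,u,v=cloud("wrist",d,P); pack_at(C,c,r); return im,d,P,C
E
python3 - <<'E'
from h import *
s=env.get_state();print(s["eef_pos"],yaw_now(s),s["joints"])
look((568.4,230.8))
go([568.4,230.8,54],2.537)
E
```

```text
[568.33396684 231.52826195 168.65762265] 2.5356107977410787 [ 1.90209399e-01  3.08437178e-01  1.54678201e+00  2.67022255e-06
  1.28657299e+00 -7.74605830e-01]
tab 782 (array([568.3, 231. ]), (39.5, 12.1), np.float64(-0.604)) pca [568.3 231. ] [39.1 12. ] -0.599
top 2435 (array([568.3, 230.7]), (69.2, 28.0), np.float64(-0.598)) pca [567.9 230.7] [68.  27.6] -0.609
inc [[np.float64(-0.02), np.float64(-0.021), np.float64(3.822)], [np.float64(-0.001), np.float64(-0.001), np.float64(-0.004)]] mm [ 1.000e-01 -9.000e-01 -1.147e+02]
```

step_arm(
  increments=[
    [[0,-0.02,1.5],[0,0,0]],
    [[0,-0.02,3.0],[0,0,0]],
    [[0,-0.02,3.8],[0,0,0]],
    [[0,-0.02,3.8],[0,0,0]],
    [[0,-0.02,3.8],[0,0,0]],
  ],
)

```text
t: 12.8
eef_pos: [568.9, 231.7, 56.3]
eef_rot: [0.297, 0.955, 0.001, 0.001]
ft_force: [-0.2, 0.4, 0.6]
finger_gap: 38.2
gripper_force: 0.0
```

step_arm(
  increments=[
    [[0,0,0],[0,0,0]],
    [[0,0,0],[0,0,0]],
    [[0,0,0],[0,0,0]],
    [[0,0,0],[0,0,0]],
  ],
  fingers=1,
  grip_force=60,
)

```text
t: 13.3
eef_pos: [568.9, 231.6, 56.5]
eef_rot: [0.297, 0.955, 0.0, 0.001]
ft_force: [-0.9, -0.7, 6.7]
finger_gap: 10.2
gripper_force: 59.4
```

step_arm(
  increments=[
    [[0,0,-1.5],[0,0,0]],
    [[0,0,-3.0],[0,0,0]],
    [[0,0,-4.5],[0,0,0]],
    [[0,0,-4.5],[0,0,0]],
  ],
)

```text
t: 13.8
eef_pos: [570.6, 232.2, 194.9]
eef_rot: [0.297, 0.955, 0.002, 0.004]
ft_force: [-0.5, 1.0, -1.5]
finger_gap: 10.8
gripper_force: 64.5
```

Run:
```python
from h import *
go([562.8,-46.9,190],1.722)
```

```text
inc [[np.float64(-5.058), np.float64(-7.813), np.float64(0.142)], [np.float64(0.065), np.float64(0.024), np.float64(5.851)]] mm [  -7.8 -279.1   -4.9]
```

step_arm(
  increments=[
    [[-1.0,-1.56,0],[0,0,1.2]],
    [[-2.0,-3.12,0],[0,0,2.4]],
    [[-3.0,-4.69,0],[0,0,3.6]],
    [[-4.05,-6.25,0],[0,0,4.8]],
    [[-5.06,-7.81,0],[0,0,5.85]],
  ],
)

```text
t: 14.42
eef_pos: [558.9, -49.0, 188.0]
eef_rot: [0.654, 0.757, -0.0, -0.001]
ft_force: [1.3, 0.0, -1.4]
finger_gap: 10.7
gripper_force: 64.4
```

step_arm(
  increments=[
    [[0,0,0],[0,0,0]],
    [[0,0,0],[0,0,0]],
    [[0,0,0],[0,0,0]],
  ],
)

```text
t: 14.8
eef_pos: [559.7, -46.0, 189.1]
eef_rot: [0.651, 0.759, -0.0, -0.001]
ft_force: [-0.1, -1.4, -1.0]
finger_gap: 10.8
gripper_force: 64.4
```

Run:
```python
from h import *
s=env.get_state();print(s["eef_pos"],yaw_now(s),s["finger_gap"])
P=env.camera_params("wrist");im,d=env.snapshot("wrist");cv2.imwrite("pics/w3.png",im[:,:,::-1]);np.savez("w3.npz",im=im,d=d,K=P["K"],T=P["extrinsics"])
C,u,v=cloud("wrist",d,P)
for n,xy in (("far-left",(578.5,15)),("far-right",(595,-100)),("cup",(445,-123)),("near-left",(419,-8))):
    m=(np.hypot(C[:,0]-xy[0],C[:,1]-xy[1])<22)&(C[:,2]>99)&(C[:,2]<110)
    print(n,m.sum(),C[m].mean(0).round(1) if m.any() else "", cv2.minEnclosingCircle(C[m,:2].astype(np.float32)) if m.sum()>5 else "")
```

```text
[559.7389257  -46.04378182 189.07076354] 1.7244505961793455 10.803069229132747
far-left 547 [586.5  14.9 105.3] ((586.9464721679688, 14.879842758178711), 10.16282844543457)
far-right 116 [608.8 -94.5 104.1] ((608.566162109375, -96.12866973876953), 8.401573181152344)
cup 348 [ 448.6 -122.6  104.7] ((447.59930419921875, -124.81718444824219), 10.409262657165527)
near-left 450 [430.9  -9.7 104.9] ((429.43463134765625, -10.168122291564941), 10.31017017364502)
```

View pics/w3.png

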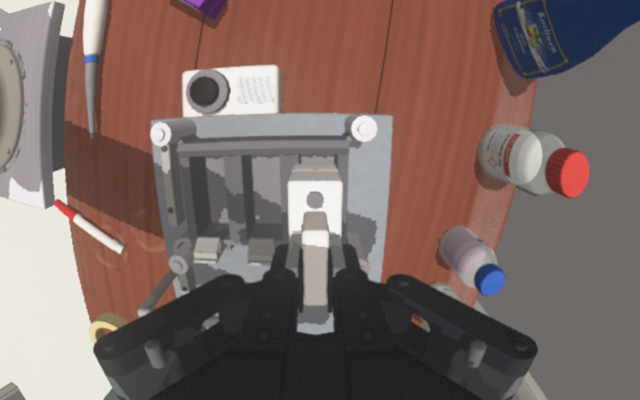

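The pack hangs straight, centred over bay 0 (tab at column 315). The left posts at (162,134) and (364,128) agree with the top-camera fit within 1 mm.

Run:
```python
from h import *
go([562.7,-47.5,174],1.726)
```

```text
inc [[np.float64(-0.062), np.float64(0.086), np.float64(0.509)], [np.float64(-0.005), np.float64(-0.004), np.float64(-0.01)]] mm [  2.8  -1.4 -15.3]
```

step_arm(
  increments=[
    [[-0.06,0.09,0.5],[0,0,0]],
    [[-0.06,0.09,0.5],[0,0,0]],
    [[-0.06,0.09,0.5],[0,0,0]],
    [[-0.06,0.09,0.5],[0,0,0]],
  ],
)

```text
t: 15.35
eef_pos: [563.2, -48.9, 175.0]
eef_rot: [0.652, 0.759, 0.0, 0.0]
ft_force: [-0.0, 0.1, -0.7]
finger_gap: 10.1
gripper_force: 64.3
```

step_arm(
  increments=[
    [[0,0,0.3],[0,0,0]],
    [[0,0,0.6],[0,0,0]],
    [[0,0,0.9],[0,0,0]],
    [[0,0,1.0],[0,0,0]],
  ],
)

```text
t: 15.85
eef_pos: [562.1, -48.5, 143.3]
eef_rot: [0.652, 0.759, -0.0, -0.001]
ft_force: [-0.6, 3.0, -0.7]
finger_gap: 10.6
gripper_force: 64.5
```

step_arm(
  increments=[
    [[0,0,0.3],[0,0,0]],
    [[0,0,0.6],[0,0,0]],
    [[0,0,0.9],[0,0,0]],
    [[0,0,1.15],[0,0,0]],
    [[0,0,1.15],[0,0,0]],
  ],
)

```text
t: 16.48
eef_pos: [562.0, -48.9, 108.7]
eef_rot: [0.652, 0.759, -0.001, -0.001]
ft_force: [-1.5, 0.4, -6.4]
finger_gap: 10.5
gripper_force: 63.7
```

step_arm(
  increments=[
    [[0,0,0.07],[0,0,0]],
    [[0,0,0.15],[0,0,0]],
    [[0,0,0.15],[0,0,0]],
  ],
)

```text
t: 16.85
eef_pos: [563.8, -49.3, 106.5]
eef_rot: [0.652, 0.759, 0.0, 0.001]
ft_force: [-0.2, 0.2, -0.2]
finger_gap: 10.3
gripper_force: 64.5
```

step_arm(
  increments=[
    [[0,0,0.07],[0,0,0]],
    [[0,0,0.14],[0,0,0]],
    [[0,0,0.2],[0,0,0]],
    [[0,0,0.2],[0,0,0]],
  ],
)

```text
t: 17.35
eef_pos: [564.3, -49.3, 106.4]
eef_rot: [0.651, 0.759, -0.0, 0.001]
ft_force: [-17.8, 4.2, 36.5]
finger_gap: 11.0
gripper_force: 69.9
```

step_arm(
  increments=[
    [[0,0,-0.2],[0,0,0]],
    [[0,0,-0.2],[0,0,0]],
  ],
)

```text
t: 17.6
eef_pos: [563.6, -49.1, 106.5]
eef_rot: [0.652, 0.759, 0.0, 0.001]
ft_force: [-1.1, 0.6, 7.5]
finger_gap: 10.9
gripper_force: 65.5
```

step_arm(
  increments=[
    [[0,0,0],[0,0,0]],
    [[0,0,0],[0,0,0]],
    [[0,0,0],[0,0,0]],
  ],
  fingers=0.2,
)

```text
t: 17.98
eef_pos: [562.8, -48.9, 105.3]
eef_rot: [0.652, 0.759, -0.0, -0.0]
ft_force: [-1.0, 0.5, 0.4]
finger_gap: 34.2
gripper_force: 0.0
```

step_arm(
  increments=[
    [[0,0,-1],[0,0,0]],
    [[0,0,-2],[0,0,0]],
    [[0,0,-3],[0,0,0]],
    [[0,0,-3.3],[0,0,0]],
    [[0,0,-3.3],[0,0,0]],
  ],
)

```text
t: 18.6
eef_pos: [563.1, -49.0, 204.5]
eef_rot: [0.652, 0.759, 0.0, 0.0]
ft_force: [0.5, 0.1, -0.6]
finger_gap: 34.2
gripper_force: 0.0
```

```bash
cat >> h.py <<'E'
def home(cs):
    P=env.camera_params("wrist");im,d=env.snapshot("wrist"); C,u,v=cloud("wrist",d,P)
    for c in cs:
        m=np.hypot(C[:,0]-c[0],C[:,1]-c[1])<22
        t=C[m&(C[:,2]>121)&(C[:,2]<140)]; print("tab",len(t),t.mean(0).round(1) if len(t) else 0, rect(t[:,:2]) if len(t)>10 else "", np.percentile(t[:,2],50) if len(t) else 0)
    return im,C
E
python3 - <<'E'
from h import *
im,C=home([(562.7,-47.5)]); cv2.imwrite("pics/w4.png",im[:,:,::-1])
go([445.6,248.6,200],-.32+np.pi)
E
```

```text
tab 878 [563.4 -47.6 127.9] (array([563.7, -48.6]), (39.7, 12.7), np.float64(-1.426)) 128.1366792918217
inc [[np.float64(10.387), np.float64(-2.358), np.float64(0.13)], [np.float64(-0.006), np.float64(-0.01), np.float64(-7.874)]] mm [-116.9  297.4   -3.6]
```

View pics/w4.png

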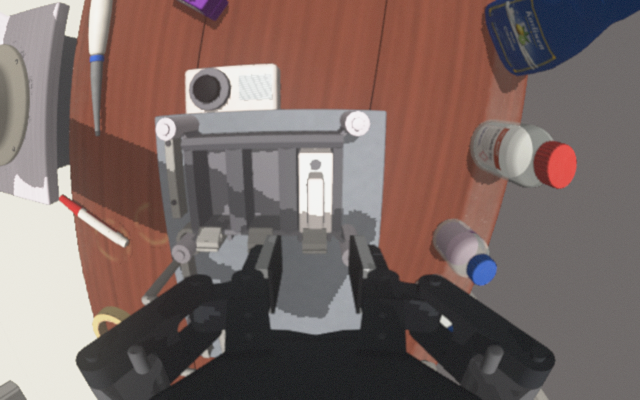

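Pack home in bay 0: its tab top is at z 128 and the latch nose covers its end at (313,240). Bays 1 and 2 are empty. Next pack.

step_arm(
  increments=[
    [[1.75,-0.4,0],[0,0,-1.3]],
    [[3.5,-0.8,0],[0,0,-2.6]],
    [[5.2,-1.2,0],[0,0,-3.9]],
    [[7.0,-1.6,0],[0,0,-5.2]],
    [[8.7,-2.0,0],[0,0,-6.5]],
  ],
)

```text
t: 19.27
eef_pos: [462.5, 201.4, 202.9]
eef_rot: [0.25, 0.968, -0.001, -0.001]
ft_force: [0.7, 0.6, -0.1]
finger_gap: 34.2
gripper_force: 0.0
```

step_arm(
  increments=[
    [[0,0,0],[0,0,-1.2]],
    [[0,0,0],[0,0,-1.4]],
    [[0,0,0],[0,0,-1.4]],
    [[0,0,0],[0,0,-1.4]],
  ],
)

```text
t: 19.77
eef_pos: [464.5, 199.4, 204.4]
eef_rot: [0.159, 0.987, -0.0, -0.0]
ft_force: [0.0, 0.7, -0.3]
finger_gap: 34.0
gripper_force: 0.0
```

Run:
```python
from h import *
look((445.6,248.6)); look((523.8,349.6))
go([445.6,248.6,168],-.32+np.pi)
```

```text
tab 709 (array([444.8, 248.6]), (40.5, 14.1), np.float64(-0.328)) pca [444.7 248.6] [40.1 13.9] -0.307
top 2036 (array([444.3, 248.6]), (69.9, 28.5), np.float64(-0.326)) pca [444.2 248.3] [68.1 28.1] -0.353
tab 414 (array([553.8, 356.7]), (34.7, 14.7), np.float64(0.105)) pca [553.8 356.3] [33.9 13.7] 0.077
top 1262 (array([546.8, 354.8]), (49.3, 28.4), np.float64(0.072)) pca [546.6 353. ] [49.  26.7] -0.037
inc [[np.float64(1.11), np.float64(1.354), np.float64(1.221)], [np.float64(-0.001), np.float64(-0.001), np.float64(0.012)]] mm [-18.9  49.  -36.6]
```

Pack A was knocked aside, so I'll measure it again later. Now grasp C.

step_arm(
  increments=[
    [[1.14,1.35,1.2],[0,0,0]],
    [[1.14,1.35,1.2],[0,0,0]],
    [[1.14,1.35,1.2],[0,0,0]],
    [[1.14,1.35,1.2],[0,0,0]],
  ],
)

```text
t: 20.38
eef_pos: [445.6, 248.7, 169.8]
eef_rot: [0.158, 0.987, 0.0, 0.001]
ft_force: [-0.1, 0.9, 0.1]
finger_gap: 34.6
gripper_force: 0.0
```

Run:
```python
from h import *
look((445,248.5))
go([445,248.5,55],-.323+np.pi)
```

```text
tab 829 (array([444.6, 248.9]), (40.2, 13.0), np.float64(-0.313)) pca [444.5 249. ] [39.3 12.9] -0.318
top 2439 (array([444.8, 248.8]), (70.6, 28.1), np.float64(-0.333)) pca [444.4 248.6] [69.2 27.3] -0.334
inc [[np.float64(0.022), np.float64(-0.014), np.float64(3.826)], [np.float64(0.007), np.float64(0.013), np.float64(0.038)]] mm [  -0.5   -0.2 -114.8]
```

step_arm(
  increments=[
    [[0.03,0,1.5],[0,0,0]],
    [[0.03,0,3.0],[0,0,0]],
    [[0.03,0,3.8],[0,0,0]],
    [[0.03,0,3.8],[0,0,0]],
    [[0.03,0,3.8],[0,0,0]],
  ],
)

```text
t: 21.05
eef_pos: [445.1, 249.5, 56.4]
eef_rot: [0.158, 0.987, 0.001, 0.001]
ft_force: [0.5, -0.1, 0.0]
finger_gap: 34.1
gripper_force: 0.0
```

step_arm(
  increments=[
    [[0,0,0],[0,0,0]],
    [[0,0,0],[0,0,0]],
    [[0,0,0],[0,0,0]],
    [[0,0,0],[0,0,0]],
  ],
  fingers=1,
)

```text
t: 21.55
eef_pos: [445.0, 249.6, 56.5]
eef_rot: [0.157, 0.988, 0.0, 0.001]
ft_force: [-0.5, -2.0, 6.5]
finger_gap: 10.8
gripper_force: 59.8
```

step_arm(
  increments=[
    [[0,0,-1.5],[0,0,0]],
    [[0,0,-3.0],[0,0,0]],
    [[0,0,-4.5],[0,0,0]],
    [[0,0,-4.5],[0,0,0]],
    [[0,0,-4.5],[0,0,0]],
  ],
)

```text
t: 22.18
eef_pos: [442.9, 249.3, 188.9]
eef_rot: [0.157, 0.988, -0.0, -0.001]
ft_force: [0.3, -0.0, -1.8]
finger_gap: 10.7
gripper_force: 58.9
```

Run:
```python
from h import *
go([517.8,-56,190],1.724)
```

```text
inc [[np.float64(-5.539), np.float64(-8.896), np.float64(-0.038)], [np.float64(-0.009), np.float64(-0.005), np.float64(7.887)]] mm [  74.9 -305.3    1.1]
```

step_arm(
  increments=[
    [[-0.94,-1.51,0],[0,0,1.3]],
    [[-1.88,-3.02,0],[0,0,2.6]],
    [[-2.82,-4.53,0],[0,0,3.9]],
    [[-3.76,-6.04,0],[0,0,5.2]],
    [[-4.7,-7.56,0],[0,0,6.5]],
  ],
)

```text
t: 22.8
eef_pos: [505.8, -11.3, 187.5]
eef_rot: [0.577, 0.817, -0.001, -0.002]
ft_force: [0.4, 0.9, -1.5]
finger_gap: 10.6
gripper_force: 59.1
```

step_arm(
  increments=[
    [[0,0,0],[0,0,0.7]],
    [[0,0,0],[0,0,1.4]],
    [[0,0,0],[0,0,1.4]],
    [[0,0,0],[0,0,1.4]],
  ],
)

```text
t: 23.3
eef_pos: [506.3, -9.6, 188.6]
eef_rot: [0.651, 0.759, -0.0, -0.001]
ft_force: [-0.0, 0.0, -1.7]
finger_gap: 10.5
gripper_force: 59.1
```

Run:
```python
from h import *
go([517.8,-56,175],1.724)
s=env.get_state();print(s["finger_gap"])
im,C=home([(563.4,-48.5)])
```

```text
inc [[np.float64(-1.587), np.float64(0.143), np.float64(0.451)], [np.float64(-0.014), np.float64(-0.006), np.float64(0.0)]] mm [ 11.5 -46.4 -13.6]
10.477885963363235
tab 676 [561.9 -42.8 127.4] (array([562.7, -44.4]), (32.0, 14.1), np.float64(-1.413)) 127.88918488669452
```

step_arm(
  increments=[
    [[-0.8,0.07,0],[0,0,0]],
    [[-1.59,0.14,0],[0,0,0]],
    [[-1.59,0.14,0.2],[0,0,0]],
    [[-1.59,0.14,0.45],[0,0,0]],
    [[-1.59,0.14,0.45],[0,0,0]],
  ],
)

```text
t: 23.98
eef_pos: [517.4, -55.4, 174.9]
eef_rot: [0.651, 0.759, -0.0, -0.001]
ft_force: [0.1, 1.1, -0.5]
finger_gap: 10.7
gripper_force: 59.1
```

Run:
```python
from h import *
go([517.8,-56,140],1.724)
```

```text
inc [[np.float64(-0.025), np.float64(0.014), np.float64(1.164)], [np.float64(-0.016), np.float64(-0.011), np.float64(-0.005)]] mm [  0.4  -0.6 -34.9]
```

step_arm(
  increments=[
    [[-0.02,0,0.3],[0,0,0]],
    [[-0.02,0,0.6],[0,0,0]],
    [[-0.02,0,0.9],[0,0,0]],
    [[-0.02,0,1.1],[0,0,0]],
  ],
)

```text
t: 24.48
eef_pos: [517.9, -56.6, 142.1]
eef_rot: [0.652, 0.759, -0.0, -0.001]
ft_force: [-0.7, 3.1, 0.3]
finger_gap: 10.7
gripper_force: 59.3
```

step_arm(
  increments=[
    [[0,0,0.3],[0,0,0]],
    [[0,0,0.6],[0,0,0]],
    [[0,0,0.9],[0,0,0]],
    [[0,0,1.1],[0,0,0]],
    [[0,0,1.1],[0,0,0]],
  ],
)

```text
t: 25.1
eef_pos: [517.8, -56.9, 109.3]
eef_rot: [0.652, 0.759, -0.0, -0.001]
ft_force: [-0.4, 2.6, -2.6]
finger_gap: 11.0
gripper_force: 58.9
```

step_arm(
  increments=[
    [[0,0,0.07],[0,0,0]],
    [[0,0,0.14],[0,0,0]],
    [[0,0,0.2],[0,0,0]],
    [[0,0,0.25],[0,0,0]],
    [[0,0,0.25],[0,0,0]],
  ],
)

```text
t: 25.72
eef_pos: [518.8, -56.8, 106.5]
eef_rot: [0.651, 0.759, -0.0, -0.0]
ft_force: [-13.3, 8.1, 24.6]
finger_gap: 10.8
gripper_force: 62.9
```

step_arm(
  increments=[
    [[0,0,-0.1],[0,0,0]],
    [[0,0,-0.1],[0,0,0]],
  ],
)

```text
t: 25.98
eef_pos: [518.7, -56.8, 106.6]
eef_rot: [0.652, 0.759, 0.0, 0.0]
ft_force: [-2.5, 5.7, 5.0]
finger_gap: 10.7
gripper_force: 60.2
```

step_arm(
  increments=[
    [[0,0,0],[0,0,0]],
    [[0,0,0],[0,0,0]],
    [[0,0,0],[0,0,0]],
  ],
  fingers=0.2,
)

```text
t: 26.35
eef_pos: [518.7, -57.6, 105.9]
eef_rot: [0.652, 0.758, -0.0, 0.0]
ft_force: [-0.0, 0.4, -0.9]
finger_gap: 34.1
gripper_force: 0.0
```

step_arm(
  increments=[
    [[0,0,-1],[0,0,0]],
    [[0,0,-2],[0,0,0]],
    [[0,0,-3],[0,0,0]],
    [[0,0,-3.3],[0,0,0]],
    [[0,0,-3.3],[0,0,0]],
  ],
)

```text
t: 26.98
eef_pos: [518.6, -57.2, 204.6]
eef_rot: [0.652, 0.759, 0.0, 0.0]
ft_force: [-0.3, -0.4, -0.3]
finger_gap: 34.1
gripper_force: 0.0
```

Run:
```python
from h import *
im,C=home([(518,-56),(563,-48.5)]); cv2.imwrite("pics/w5.png",im[:,:,::-1])
go([540,320,230],.09+np.pi)
im,d=env.snapshot("top"); C,u,v=cloud("top",d); pack_at(C,(550,355))
```

```text
tab 892 [518.4 -55.2 127.9] (array([518.5, -56.2]), (39.6, 12.9), np.float64(-1.415)) 128.0996584011012
tab 888 [562.8 -47.5 127.6] (array([563.5, -48.2]), (39.1, 14.1), np.float64(-1.445)) 128.0297004668638
inc [[np.float64(12.313), np.float64(2.619), np.float64(-0.874)], [np.float64(-0.004), np.float64(-0.01), np.float64(-10.811)]] mm [ 22.  377.   26.3]
tab 43 (array([558.7, 356.8]), (38.8, 12.5), np.float64(0.045)) pca [558.6 356.9] [38.2 12.2] 0.061
top 143 (array([559.1, 357.9]), (69.5, 28.1), np.float64(0.103)) pca [559.2 357.8] [68.6 28.3] 0.072
```

Both home (tab tops 128). Pack A is now near (558.5, 357).

step_arm(
  increments=[
    [[1.8,0.36,0],[0,0,-1.3]],
    [[3.6,0.72,0],[0,0,-2.6]],
    [[5.4,1.08,0],[0,0,-3.9]],
    [[7.2,1.44,0],[0,0,-5.2]],
    [[9.0,1.8,0],[0,0,-6.5]],
  ],
)

```text
t: 27.7
eef_pos: [530.2, 219.6, 203.0]
eef_rot: [0.25, 0.968, -0.001, -0.001]
ft_force: [1.5, -1.0, 0.4]
finger_gap: 34.0
gripper_force: 0.0
```

step_arm(
  increments=[
    [[0,0,0],[0,0,-1.3]],
    [[0,0,0],[0,0,-2.6]],
    [[0,0,0],[0,0,-3.9]],
    [[0,0,0],[0,0,-4.3]],
    [[0,0,0],[0,0,-4.3]],
  ],
)

```text
t: 28.32
eef_pos: [530.4, 217.8, 203.1]
eef_rot: [-0.044, 0.999, -0.0, -0.001]
ft_force: [-0.6, 0.3, 1.0]
finger_gap: 34.0
gripper_force: 0.0
```

Run:
```python
from h import *
look((558.5,357))
go([558.5,357,168],.08+np.pi)
```

```text
tab 553 (array([556.8, 356.4]), (40.7, 14.5), np.float64(0.138)) pca [556.8 356.6] [39.4 13.7] 0.111
top 1763 (array([557.1, 356. ]), (70.6, 28.6), np.float64(0.062)) pca [557.  354.3] [68.8 26.2] 0.016
inc [[np.float64(-1.337), np.float64(4.54), np.float64(1.177)], [np.float64(-0.002), np.float64(-0.016), np.float64(0.053)]] mm [ 28.  139.2 -35.4]
```

step_arm(
  increments=[
    [[-1.3,4.53,1.1],[0,0,0]],
    [[-1.3,4.53,1.1],[0,0,0]],
    [[-1.3,4.53,1.1],[0,0,0]],
    [[-1.3,4.53,1.1],[0,0,0]],
    [[-1.3,4.53,1.1],[0,0,0]],
  ],
)

```text
t: 29.0
eef_pos: [558.0, 356.0, 171.7]
eef_rot: [-0.044, 0.999, -0.0, -0.0]
ft_force: [0.1, -0.6, -0.1]
finger_gap: 33.9
gripper_force: 0.0
```

Run:
```python
from h import *
look((557,356.5))
go([557,356.5,55],.08+np.pi)
```

```text
tab 780 (array([557.3, 356.4]), (40.1, 12.9), np.float64(0.092)) pca [557.1 356.6] [39.1 12.5] 0.105
top 2432 (array([557.5, 357. ]), (70.5, 27.6), np.float64(0.101)) pca [557.1 357. ] [69.3 27.2] 0.102
inc [[np.float64(0.038), np.float64(0.029), np.float64(3.901)], [np.float64(-0.002), np.float64(0.002), np.float64(0.051)]] mm [  -1.2    0.7 -117. ]
```

step_arm(
  increments=[
    [[0.03,0.03,1.5],[0,0,-0.1]],
    [[0.03,0.03,3.0],[0,0,-0.1]],
    [[0.03,0.03,3.86],[0,0,-0.1]],
    [[0.03,0.03,3.86],[0,0,-0.1]],
    [[0.03,0.03,3.86],[0,0,-0.1]],
  ],
)

```text
t: 29.68
eef_pos: [558.3, 357.5, 58.0]
eef_rot: [-0.051, 0.999, 0.0, 0.001]
ft_force: [-0.6, 0.4, 0.6]
finger_gap: 34.0
gripper_force: 0.0
```

step_arm(
  increments=[
    [[0,0,0],[0,0,0]],
    [[0,0,0],[0,0,0]],
    [[0,0,0],[0,0,0]],
    [[0,0,0],[0,0,0]],
  ],
  fingers=1,
)

```text
t: 30.18
eef_pos: [558.5, 358.0, 58.3]
eef_rot: [-0.051, 0.999, 0.0, 0.002]
ft_force: [0.1, -1.3, 7.8]
finger_gap: 10.9
gripper_force: 60.3
```

step_arm(
  increments=[
    [[0,0,-1.5],[0,0,0]],
    [[0,0,-3.0],[0,0,0]],
    [[0,0,-4.5],[0,0,0]],
    [[0,0,-4.6],[0,0,0]],
    [[0,0,-4.6],[0,0,0]],
  ],
)

```text
t: 30.8
eef_pos: [556.5, 357.5, 193.0]
eef_rot: [-0.051, 0.999, -0.0, -0.001]
ft_force: [-0.9, 0.5, -1.5]
finger_gap: 10.8
gripper_force: 59.3
```

Run:
```python
from h import *
go([472.8,-63.4,190],1.724)
```

```text
inc [[np.float64(4.21), np.float64(-13.671), np.float64(0.11)], [np.float64(-0.008), np.float64(-0.006), np.float64(10.887)]] mm [ -83.7 -420.9   -3. ]
```

step_arm(
  increments=[
    [[0.5,-1.64,0],[0,0,1.3]],
    [[1.0,-3.28,0],[0,0,2.6]],
    [[1.5,-4.92,0],[0,0,3.9]],
    [[2.0,-6.56,0],[0,0,5.2]],
    [[2.5,-8.2,0],[0,0,6.5]],
  ],
)

```text
t: 31.42
eef_pos: [505.5, 103.8, 191.4]
eef_rot: [0.394, 0.919, -0.001, -0.002]
ft_force: [1.0, -0.4, -1.2]
finger_gap: 10.7
gripper_force: 59.4
```

step_arm(
  increments=[
    [[0,0,0],[0,0,1.3]],
    [[0,0,0],[0,0,2.6]],
    [[0,0,0],[0,0,3.9]],
    [[0,0,0],[0,0,4.4]],
    [[0,0,0],[0,0,4.4]],
  ],
)

```text
t: 32.05
eef_pos: [506.1, 105.3, 191.7]
eef_rot: [0.651, 0.759, -0.001, -0.002]
ft_force: [0.7, -0.8, -1.5]
finger_gap: 10.5
gripper_force: 59.5
```

Run:
```python
from h import *
go([472.8,-64,190],1.724)
print(env.get_state()["finger_gap"])
```

```text
inc [[np.float64(-5.409), np.float64(-1.953), np.float64(0.061)], [np.float64(-0.029), np.float64(-0.006), np.float64(-0.007)]] mm [ -33.3 -169.3   -1.7]
10.50679041808316
```

step_arm(
  increments=[
    [[-1.8,-0.65,0],[0,0,0]],
    [[-3.6,-1.3,0],[0,0,0]],
    [[-5.41,-1.95,0],[0,0,0]],
    [[-5.41,-1.95,0],[0,0,0]],
    [[-5.41,-1.95,0],[0,0,0]],
  ],
)

```text
t: 32.67
eef_pos: [473.7, -63.5, 193.1]
eef_rot: [0.652, 0.759, -0.0, -0.001]
ft_force: [0.0, -0.6, -1.6]
finger_gap: 10.5
gripper_force: 59.6
```

Run:
```python
from h import *
go([472.8,-64,175],1.724)
s=env.get_state();print(s["finger_gap"])
im,C=home([(518,-56),(563,-48.5)]); cv2.imwrite("pics/w6.png",im[:,:,::-1])
```

```text
inc [[np.float64(-0.014), np.float64(-0.032), np.float64(0.603)], [np.float64(-0.009), np.float64(-0.011), np.float64(-0.012)]] mm [ -0.9  -0.5 -18.1]
10.54503182127146
tab 993 [517.7 -55.3 127.6] (array([518.6, -56.3]), (40.6, 13.8), np.float64(-1.394)) 127.99332279984216
tab 901 [561.9 -48.  127.3] (array([562.8, -48.6]), (39.2, 14.7), np.float64(-1.405)) 127.9300715956312
```

View pics/w6.png

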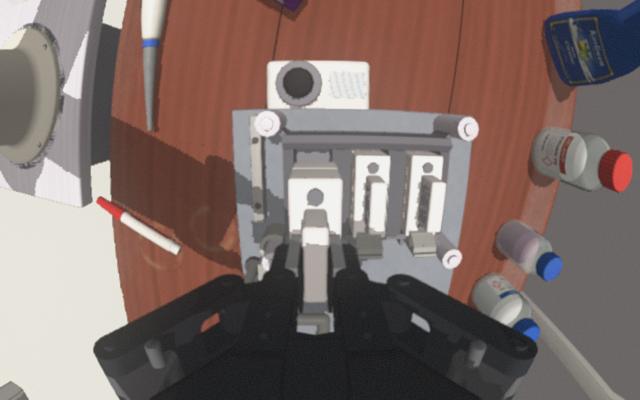

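The third pack hangs over bay 2 (centre column 315). The other two sit home under their latches at (369,245) and (422,243).

step_arm(
  increments=[
    [[-0.01,-0.02,0.4],[0,0,0]],
    [[-0.01,-0.02,0.8],[0,0,0]],
    [[-0.01,-0.02,1.2],[0,0,0]],
    [[-0.01,-0.02,1.6],[0,0,0]],
    [[-0.01,-0.02,1.7],[0,0,0]],
  ],
)

```text
t: 33.35
eef_pos: [472.8, -63.8, 141.5]
eef_rot: [0.652, 0.759, -0.0, -0.001]
ft_force: [-0.4, 2.3, -0.2]
finger_gap: 10.6
gripper_force: 59.7
```

step_arm(
  increments=[
    [[0,0,0.3],[0,0,0]],
    [[0,0,0.6],[0,0,0]],
    [[0,0,0.9],[0,0,0]],
    [[0,0,1.05],[0,0,0]],
    [[0,0,1.05],[0,0,0]],
  ],
)

```text
t: 33.98
eef_pos: [473.2, -64.2, 110.7]
eef_rot: [0.652, 0.758, -0.0, -0.001]
ft_force: [-1.7, 2.1, -2.5]
finger_gap: 10.5
gripper_force: 59.4
```

step_arm(
  increments=[
    [[0,0,0.07],[0,0,0]],
    [[0,0,0.14],[0,0,0]],
    [[0,0,0.2],[0,0,0]],
    [[0,0,0.25],[0,0,0]],
    [[0,0,0.25],[0,0,0]],
  ],
)

```text
t: 34.6
eef_pos: [473.5, -64.7, 108.2]
eef_rot: [0.651, 0.759, -0.001, -0.001]
ft_force: [-20.4, 5.8, 33.0]
finger_gap: 10.5
gripper_force: 64.5
```

step_arm(
  increments=[
    [[0,0,-0.15],[0,0,0]],
    [[0,0,-0.15],[0,0,0]],
  ],
)

```text
t: 34.85
eef_pos: [473.5, -64.7, 108.8]
eef_rot: [0.652, 0.759, -0.0, 0.0]
ft_force: [-4.2, 0.9, 1.8]
finger_gap: 10.6
gripper_force: 60.1
```

step_arm(
  increments=[
    [[0,0,0],[0,0,0]],
    [[0,0,0],[0,0,0]],
    [[0,0,0],[0,0,0]],
  ],
  fingers=0.2,
)

```text
t: 35.22
eef_pos: [474.2, -64.7, 108.7]
eef_rot: [0.652, 0.759, 0.0, 0.001]
ft_force: [-0.0, 0.7, -0.6]
finger_gap: 33.8
gripper_force: 0.0
```

step_arm(
  increments=[
    [[0,0,-1],[0,0,0]],
    [[0,0,-2],[0,0,0]],
    [[0,0,-3],[0,0,0]],
    [[0,0,-3.3],[0,0,0]],
    [[0,0,-3.3],[0,0,0]],
  ],
)

```text
t: 35.85
eef_pos: [473.8, -64.5, 207.4]
eef_rot: [0.652, 0.759, 0.0, 0.0]
ft_force: [0.3, -0.2, -0.7]
finger_gap: 34.0
gripper_force: 0.0
```

Run:
```python
from h import *
im,C=home([(473,-64),(518,-56),(563,-48.5)]); cv2.imwrite("pics/w7.png",cv2.resize(im[90:300,220:480,::-1],None,fx=2.5,fy=2.5,interpolation=2))
for n,xy in (("far-left",(587,15)),("near-left",(429.4,-10))):
    m=(np.hypot(C[:,0]-xy[0],C[:,1]-xy[1])<16)&(C[:,2]>99)&(C[:,2]<110); print(n,m.sum(),cv2.minEnclosingCircle(C[m,:2].astype(np.float32)))
```

```text
tab 860 [473.2 -62.7 127.9] (array([473.3, -63.7]), (40.2, 12.4), np.float64(-1.414)) 128.09851816449225
tab 871 [517.8 -55.9 127.6] (array([518.3, -56.3]), (40.2, 13.8), np.float64(-1.404)) 128.02681996557672
tab 814 [562.3 -48.1 127.4] (array([563.7, -48.6]), (39.3, 14.0), np.float64(-1.402)) 127.93462725067792
far-left 398 ((587.064697265625, 14.192004203796387), 10.430180549621582)
near-left 475 ((429.339111328125, -9.809271812438965), 10.195122718811035)
```

View pics/w7.png

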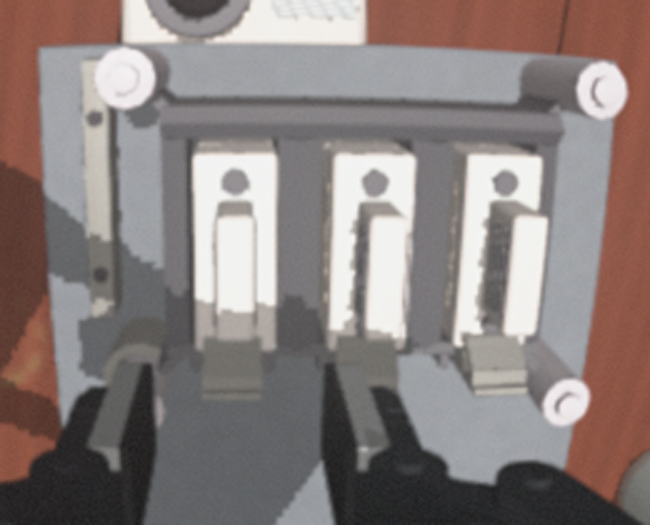

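All three packs are seated under their latch noses at crop (232,365), (366,360) and (497,363). The rack is flat and the push post is at (587, 14). Now go and cage that post.

Run:
```python
from h import *
go([587,14.2,200],0.768)
```

```text
inc [[np.float64(2.014), np.float64(4.143), np.float64(0.212)], [np.float64(-0.009), np.float64(-0.001), np.float64(6.833)]] mm [113.7  78.5  -6.4]
```

step_arm(
  increments=[
    [[0.4,0.83,0],[0,0,1.3]],
    [[0.8,1.66,0],[0,0,2.6]],
    [[1.2,2.5,0],[0,0,3.9]],
    [[1.6,3.3,0],[0,0,5.2]],
    [[2.01,4.14,0],[0,0,6.5]],
  ],
  fingers=-0.05,
)

```text
t: 36.52
eef_pos: [587.1, 14.6, 205.2]
eef_rot: [0.919, 0.393, -0.001, -0.001]
ft_force: [-0.3, -0.8, -0.6]
finger_gap: 44.8
gripper_force: 0.0
```

step_arm(
  increments=[
    [[0,0,0],[0,0,0.33]],
    [[0,0,0],[0,0,0.33]],
    [[0,0,0],[0,0,0.33]],
  ],
)

```text
t: 36.9
eef_pos: [586.7, 13.9, 206.4]
eef_rot: [0.927, 0.375, -0.001, -0.0]
ft_force: [-0.2, -0.0, 0.8]
finger_gap: 44.6
gripper_force: 0.0
```

Run:
```python
from h import *
go([587,14.2,77],0.768)
P=env.camera_params("wrist");im,d=env.snapshot("wrist");C,u,v=cloud("wrist",d,P)
m=(np.hypot(C[:,0]-587,C[:,1]-14)<16)&(C[:,2]>99)&(C[:,2]<110); print(m.sum(),cv2.minEnclosingCircle(C[m,:2].astype(np.float32)))
```

```text
inc [[np.float64(0.019), np.float64(0.006), np.float64(4.313)], [np.float64(-0.01), np.float64(0.007), np.float64(0.008)]] mm [   0.3    0.3 -129.4]
462 ((587.6705932617188, 14.031336784362793), 10.309344291687012)
```

step_arm(
  increments=[
    [[0.02,0,1.5],[0,0,0]],
    [[0.02,0,3.0],[0,0,0]],
    [[0.02,0,4.3],[0,0,0]],
    [[0.02,0,4.3],[0,0,0]],
    [[0.02,0,4.3],[0,0,0]],
  ],
)

```text
t: 37.58
eef_pos: [588.9, 14.0, 80.2]
eef_rot: [0.927, 0.375, 0.001, 0.001]
ft_force: [-0.9, 0.5, 1.1]
finger_gap: 44.6
gripper_force: 0.0
```

step_arm(
  increments=[
    [[0,0,0],[0,0,0]],
    [[0,0,0],[0,0,0]],
  ],
  fingers=0.36,
)

```text
t: 37.83
eef_pos: [588.9, 14.2, 80.2]
eef_rot: [0.927, 0.375, 0.001, 0.001]
ft_force: [0.5, 0.2, -0.3]
finger_gap: 27.5
gripper_force: 0.0
```

step_arm(
  increments=[
    [[-0.016,0.46,0],[0,0,0.5]],
    [[-0.064,0.92,0],[0,0,1.0]],
    [[-0.144,1.37,0],[0,0,1.5]],
    [[-0.255,1.816,0],[0,0,2.0]],
    [[-0.397,2.253,0],[0,0,2.5]],
  ],
)

```text
t: 38.45
eef_pos: [625.4, -41.5, 79.0]
eef_rot: [0.978, 0.207, -0.001, -0.001]
ft_force: [-5.5, 4.1, 4.1]
finger_gap: 27.2
gripper_force: 2.9
```

```bash
cat > st.py <<'E'
from h import *
s=env.get_state(); d=s["eef_pos"][:2]-[445,-122.9]; print(np.hypot(*d),np.degrees(np.arctan2(d[1],d[0])),np.degrees(yaw_now(s)),s["eef_pos"],s["ft_force"])
E
python3 st.py
```

```text
197.86675746908392 24.284314707794888 23.92806416285359 [625.35869525 -41.52436016  78.95488948] [-5.53453021  4.10950984  4.08370252]
```

step_arm(
  increments=[
    [[-0.016,0.46,0],[0,0,0.5]],
    [[-0.064,0.92,0],[0,0,1.0]],
    [[-0.144,1.37,0],[0,0,1.5]],
    [[-0.255,1.816,0],[0,0,2.0]],
    [[-0.397,2.253,0],[0,0,2.5]],
  ],
)

```text
t: 39.08
eef_pos: [642.7, -108.1, 79.0]
eef_rot: [0.999, 0.034, -0.0, -0.001]
ft_force: [-2.0, 4.0, 1.9]
finger_gap: 27.8
gripper_force: 2.3
```

step_arm(
  increments=[
    [[-0.016,0.46,0],[0,0,0.5]],
    [[-0.064,0.92,0],[0,0,1.0]],
    [[-0.144,1.37,0],[0,0,1.5]],
    [[-0.255,1.816,0],[0,0,2.0]],
    [[-0.397,2.253,0],[0,0,2.5]],
  ],
)

```text
t: 39.7
eef_pos: [636.1, -176.7, 79.1]
eef_rot: [0.99, -0.14, 0.0, -0.001]
ft_force: [0.1, 3.2, -0.1]
finger_gap: 27.2
gripper_force: 1.8
```

```bash
python3 st.py
```

```text
198.52866418417972 -15.719509039931067 -16.081830779752266 [ 636.1036032  -176.68701838   79.07311489] [ 0.08070322  3.16129832 -0.1033533 ]
```

step_arm(
  increments=[
    [[-0.016,0.46,0],[0,0,0.5]],
    [[-0.064,0.92,0],[0,0,1.0]],
    [[-0.144,1.37,0],[0,0,1.5]],
    [[-0.255,1.816,0],[0,0,2.0]],
    [[-0.397,2.253,0],[0,0,2.5]],
  ],
)

```text
t: 40.33
eef_pos: [606.4, -239.1, 79.1]
eef_rot: [0.951, -0.31, 0.001, -0.0]
ft_force: [2.2, 1.6, -1.6]
finger_gap: 27.1
gripper_force: 1.3
```

step_arm(
  increments=[
    [[-0.004,0.23,0],[0,0,0.25]],
    [[-0.016,0.46,0],[0,0,0.5]],
    [[-0.036,0.69,0],[0,0,0.75]],
    [[-0.064,0.92,0],[0,0,1.0]],
    [[-0.064,0.92,0],[0,0,1.0]],
  ],
)

```text
t: 40.95
eef_pos: [587.3, -260.9, 78.7]
eef_rot: [0.927, -0.375, -0.0, 0.0]
ft_force: [0.6, 0.8, 0.7]
finger_gap: 27.2
gripper_force: 0.2
```

```bash
python3 st.py
```

```text
198.1716337509319 -44.116516694835035 -44.00742172136552 [ 587.27250029 -260.85119457   78.6837025 ] [0.60539753 0.8398586  0.66393262]
```

step_arm(
  increments=[
    [[0,0.1,0],[0,0,0.1]],
    [[0,0.2,0],[0,0,0.2]],
    [[0,0.28,0],[0,0,0.25]],
    [[0,0.36,0],[0,0,0.25]],
    [[0,0.36,0],[0,0,0.25]],
  ],
)

```text
t: 41.58
eef_pos: [580.3, -268.2, 78.5]
eef_rot: [0.921, -0.391, 0.0, 0.0]
ft_force: [2.6, 3.9, 0.6]
finger_gap: 26.7
gripper_force: 2.0
```

```bash
python3 st.py
```

```text
198.5478199852693 -47.03799012525461 -45.9750983925817 [ 580.31297685 -268.19843467   78.54336355] [2.62624533 3.91756763 0.61559846]
```

step_arm(
  increments=[
    [[0,0.08,0],[0,0,0]],
    [[0,0.14,0],[0,0,0]],
    [[0,0.14,0],[0,0,0]],
  ],
)

```text
t: 41.95
eef_pos: [580.1, -269.0, 78.7]
eef_rot: [0.921, -0.391, 0.002, -0.002]
ft_force: [13.8, 8.6, -0.9]
finger_gap: 27.2
gripper_force: 8.0
```

```bash
python3 st.py
```

```text
198.9387693108965 -47.24016487031261 -45.974892099689995 [ 580.06485925 -268.96203384   78.70337639] [13.80574797  8.62460718 -0.90138106]
```

step_arm(
  increments=[
    [[0,-0.14,0],[0,0,0]],
    [[0,-0.14,-1.0],[0,0,0]],
    [[0,-0.14,-2.5],[0,0,0]],
    [[0,-0.14,-4.0],[0,0,0]],
    [[0,-0.14,-5.0],[0,0,0]],
  ],
)

```text
t: 42.58
eef_pos: [579.6, -269.2, 230.4]
eef_rot: [0.921, -0.391, -0.0, 0.001]
ft_force: [0.5, 0.3, 0.5]
finger_gap: 27.6
gripper_force: 0.0
```

Run:
```python
from h import *
go([480,40,230],-0.8)
```

```text
inc [[np.float64(-9.72), np.float64(-4.77), np.float64(-0.006)], [np.float64(0.016), np.float64(-0.006), np.float64(-0.02)]] mm [-99.6 309.2  -0.4]
```

step_arm(
  increments=[
    [[-1.8,-0.88,0],[0,0,-0.8]],
    [[-3.6,-1.76,0],[0,0,-1.6]],
    [[-5.4,-2.65,0],[0,0,-2.4]],
    [[-7.2,-3.5,0],[0,0,-3.2]],
    [[-9.0,-4.4,0],[0,0,-4.0]],
  ],
  fingers=1,
)

```text
t: 43.2
eef_pos: [485.8, 18.4, 227.8]
eef_rot: [0.993, -0.12, -0.001, 0.001]
ft_force: [1.3, 0.2, 0.1]
finger_gap: -0.0
gripper_force: 0.0
```

step_arm(
  increments=[
    [[0,0,0],[0,0,0]],
    [[0,0,0],[0,0,0]],
    [[0,0,0],[0,0,0]],
  ],
)

```text
t: 43.58
eef_pos: [487.8, 16.3, 228.2]
eef_rot: [0.992, -0.123, -0.0, 0.0]
ft_force: [0.3, 0.1, 1.2]
finger_gap: 0.0
gripper_force: 0.0
```

Run:
```python
from h import *
print(atz("top",[(308.2,205.8)],58))
im,d=env.snapshot("top");C,u,v=cloud("top",d);cv2.imwrite("pics/t4.png",cv2.resize(im[120:290,190:430,::-1],None,fx=3.3,fy=3.3,interpolation=2))
B=[];A=np.array([[58,80],[58,-80],[-58,-80],[-58,80]],float)
for c in [(559.74,-105.76),(583.09,-263.89),(468.58,-280.85),(445.22,-123.3)]:
    m=(np.hypot(C[:,0]-c[0],C[:,1]-c[1])<18)&(C[:,2]>97)&(C[:,2]<112);B.append(C[m,:2].mean(0))
B=np.array(B);a=A-A.mean(0);b=B-B.mean(0); th=np.arctan2((a[:,0]*b[:,1]-a[:,1]*b[:,0]).sum(),(a*b).sum()); print(B.round(1).tolist(),"yaw",th)
P=env.camera_params("wrist");im,d=env.snapshot("wrist");cv2.imwrite("pics/w8.png",im[:,:,::-1]);C,u,v=cloud("wrist",d,P)
g=im[v,u].astype(int).max(1); m=(np.hypot(C[:,0]-430,C[:,1]-13)<45)&(C[:,2]>54)&(C[:,2]<64)
print(m.sum(), C[m].mean(0), rect(C[m,:2]))
s=env.get_state();print(s["eef_pos"],yaw_now(s),s["finger_gap"])
print([(r["score"],atz("wrist",[[r["position"][1]*640,r["position"][0]*400]],58,P)[0]) for r in env.place_of("start_top","wrist")])
```

```text
[[443.11909408  25.92677518  58.        ]]
[[559.9, -105.8], [583.6, -264.1], [468.5, -279.9], [445.8, -122.4]] yaw 0.143887932372234
567 [441.58881273  20.27881035  58.23149356] (array([431.4,   7.2]), (75.5, 26.3), np.float64(0.982))
[487.8470563   16.52981633 228.27206188] -0.24596957180136447 0.4109522751631956
[(0.73, array([ 456.05680947, -218.28332174,   58.        ])), (0.58, array([442.44632371,  30.76774548,  58.        ]))]
```

View pics/t4.png

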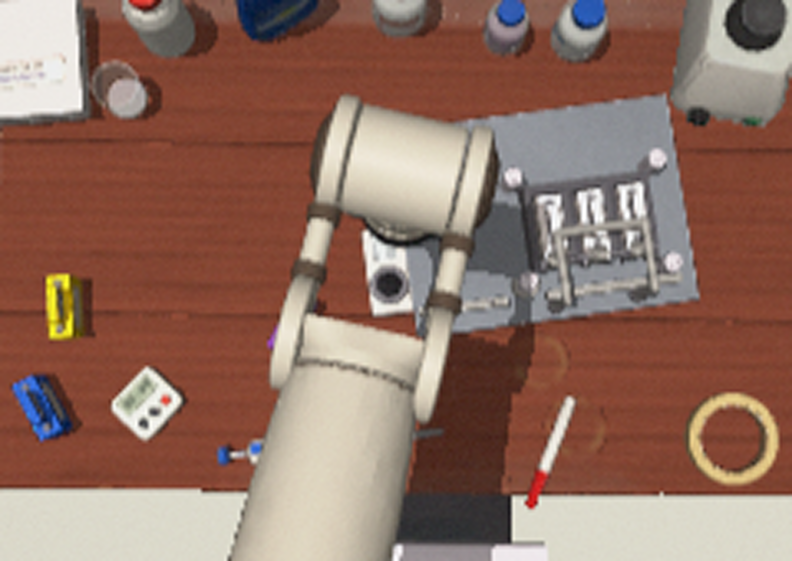

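View pics/w8.png

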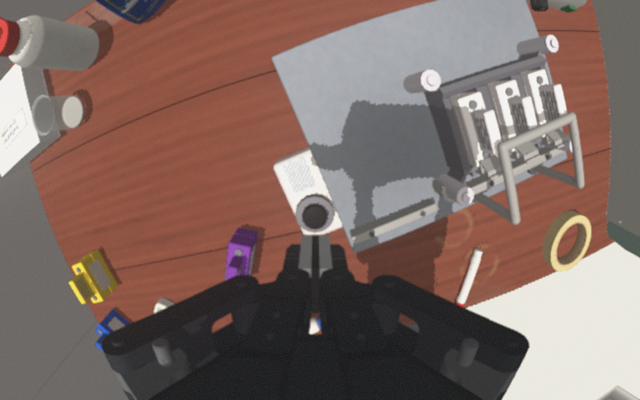

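The rack is closed under the bar with the three packs in it, and its yaw of 0.144 matches the mixer's 0.148. The button is at wrist pixel (315,213) and top crop (390,284).

Run:
```python
from h import *
p=atz("wrist",[(315,213)],58)[0];print(p,atz("top",[(390/3.3+190,284/3.3+120)],58))
q=(p+atz("top",[(390/3.3+190,284/3.3+120)],58)[0])/2; go([q[0],q[1],75])
```

```text
[449.54061949  25.87929199  58.        ] [[442.14946254  25.98295844  58.        ]]
inc [[np.float64(-1.43), np.float64(0.04), np.float64(5.111)], [np.float64(0.0), np.float64(0.0), np.float64(0.0)]] mm [ -42.     9.2 -153.3]
```

step_arm(
  increments=[
    [[-1.43,0.04,1.5],[0,0,0]],
    [[-1.43,0.04,3.0],[0,0,0]],
    [[-1.43,0.04,4.5],[0,0,0]],
    [[-1.43,0.04,5.1],[0,0,0]],
    [[-1.43,0.04,5.1],[0,0,0]],
  ],
)

```text
t: 44.35
eef_pos: [444.4, 26.8, 74.0]
eef_rot: [0.993, -0.122, -0.002, -0.0]
ft_force: [-0.5, -0.8, -0.5]
finger_gap: 0.0
gripper_force: 0.0
```

step_arm(
  increments=[
    [[0,0,0.15],[0,0,0]],
    [[0,0,0.3],[0,0,0]],
    [[0,0,0.45],[0,0,0]],
    [[0,0,0.6],[0,0,0]],
    [[0,0,0.6],[0,0,0]],
  ],
)

```text
t: 44.98
eef_pos: [445.8, 27.0, 57.4]
eef_rot: [0.993, -0.122, -0.0, 0.0]
ft_force: [-0.3, 0.2, 2.1]
finger_gap: 0.3
gripper_force: 0.8
```

step_arm(
  increments=[
    [[0,0,0.07],[0,0,0]],
    [[0,0,0.14],[0,0,0]],
    [[0,0,0.2],[0,0,0]],
    [[0,0,0.25],[0,0,0]],
    [[0,0,0.25],[0,0,0]],
  ],
)

```text
t: 45.6
eef_pos: [446.0, 26.9, 51.7]
eef_rot: [0.993, -0.121, -0.0, 0.0]
ft_force: [-8.1, 0.6, 20.4]
finger_gap: -0.3
gripper_force: 10.5
```

step_arm(
  increments=[
    [[0,0,-0.6],[0,0,0]],
    [[0,0,-1.5],[0,0,0]],
    [[0,0,-3.0],[0,0,0]],
    [[0,0,-4.5],[0,0,0]],
    [[0,0,-5.0],[0,0,0]],
  ],
)

```text
t: 46.22
eef_pos: [447.2, 26.7, 202.6]
eef_rot: [0.993, -0.122, 0.003, 0.0]
ft_force: [1.0, -0.3, -0.3]
finger_gap: 0.2
gripper_force: 0.0
```

step_arm(
  increments=[
    [[0,0,0],[0,0,0]],
    [[0,0,0],[0,0,0]],
    [[0,0,0],[0,0,0]],
    [[0,0,0],[0,0,0]],
  ],
)

```text
t: 46.72
eef_pos: [445.1, 27.1, 198.9]
eef_rot: [0.993, -0.122, -0.001, -0.0]
ft_force: [-0.2, -0.2, -0.7]
finger_gap: 0.1
gripper_force: 0.0
```

Run:
```python
from h import *
P=env.camera_params("wrist");im,d=env.snapshot("wrist");C,u,v=cloud("wrist",d,P)
m=(np.hypot(C[:,0]-445,C[:,1]-27)<12); print("button z",np.percentile(C[m,2],[10,50,90]))
m=(C[:,2]>100)&(C[:,2]<132)&(C[:,0]>455)&(C[:,0]<580)&(C[:,1]<-110)&(C[:,1]>-280); print("max pack z",np.percentile(C[m,2],[50,95,99]))
print(env.sign_off())
```

```text
button z [ 58.92569736 246.9709441  292.56180842]
max pack z [111.22767931 128.54877507 129.35544266]
the job is handed in; nothing more can be done
None
```

The rack is loaded with all three packs and closed flat under the bar, the start button was pressed fully down and released, and the job was handed in at about 47 s; no verdict was returned.

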